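# Dry-fit the bent handles on two carrying totes

## Robot

A 6-joint arm with a two-finger parallel gripper is mounted at the origin on the work surface. World frame = base frame: x ahead of the robot, y to its left, z up, the work surface at z = 0. Lengths are in m, angles in rad, forces in N, time in s.
With the tool pointing down it reaches from about 0.375 to 0.9 m from the base axis. Payload 3.1 kg.
Tool frame: the origin (TCP) lies on the centre line of the jaws, within the pads' length; the fingertips stand 8 mm ahead of it and the grasp point (between the pads) lies 11 mm behind it (robot.tip_extent is the distance from the TCP to the fingertips, in m); y points along the fingers, z is the direction in which the jaws open and shut, and the axes are right-handed (so a half turn about y gives the same grasp; the last joint's range is limited). The gripper opens to 87 mm and grips with 3 to 60 N. Pads are 19 mm wide; open, the fingers measure 117 mm over their backs; the gripper's body (75 mm by 190 mm) begins 51 mm behind the grasp point.
Start: joints at [-1.486, 0.527, 1.433, -0, 1.181, -0.178], TCP at [0.163, -0.603, 0.231] pointing down, gripper open.
Joint ranges: [-3.08, 3.08], [-0.75, 2.2], [0.22, 2.44], [-1.43, 4.57], [0, 2.65], [-2.85, 2.85]. Speed limits (rad/s): [2.79, 2.79, 3.14, 3.14, 3.14, 3.14].

## Interface

Orientations are given as a unit quaternion [x, y, z, w].
In Python, from rig import robot gives the robot as it stands.
- The arm moves only by the shell command python3 -m crank 'ROWS' [FORCE]. ROWS is JSON, a list that holds one entry, the list of rows, each a list of 7 numbers: the turn, a rotation vector about the tool's x, y, z in degrees, then the shift along the tool's x, y, z in m, then the opening in per cent of the stroke, from 0 (shut) to 100 (fully open). In form: [[[ax, ay, az, dx, dy, dz, gripper], ...]]. A call has exactly 5 rows; each row shifts and turns the commanded pose from where the row before left it, along the tool's axes as they then stand; what a row does not reach is not made up. A row lasts 1/8 s, in which the tool goes at most 62.5 mm and 10.7 degrees, less where a joint would pass 70% of its speed; a pose out of reach is approached as far as the arm can. A call with a gripper value outside its range is refused whole. The fingers move at their own pace and stop on an object; FORCE is the grip in N (left out, the last holds). Time passes only in rows, so rows that do not move let the fingers close, or fill a call up. It gives the time, the measured TCP pose, the force and the opening at its end, in the units of the state.
- robot.get_obs(): the state, without advancing time (a new reading comes with each control period).
- robot.camera(name): name is "side" or "top"; returns a dict with "img" (400x640x3 uint8, red, green, blue), "K" (3x3 intrinsics, pixels), "R" (3x3) and "t" (3): a world point X has camera coordinates R X + t. Camera axes: x right, y down, z forward; pixel columns grow to the right and rows downward; lengths in m; the calibration is good to about 2 mm. A picture is of the moment at which its call begins. There is no depth.
- robot.hand_in(): hands the job in, once; it reports no verdict.
Trained networks look in a picture, given as the dict that the camera call returned (one of the last four; its "shot" number tells which), for a name from the list of things; names that differ only in an ending like _2 or _b are one class to them, and where a whole thing is asked for, a point or a joint stands for the part that bears it (a point fixed in the world has none). Each returns a list of dicts, best first, with "conf" (0 to 1); they miss things now and then, are a little off and sometimes report something else, mostly with a low value. They report only what shows in the picture. A call takes as long as a camera call. They do not tell look-alikes from the thing itself.
- robot.spot_in(picture, thing): "at" ([row, column] in pixels, amid what is visible of it).
The state is a dict: "time": time; "q": joint angles; "joint_velocities": joint speeds; "joint_torque": joint torques, N m; "position": TCP position; "tool_rot": TCP orientation; "ft_force": force on the tool from outside, world axes, zero at the start; "moment": the same for the moment, N m; "grip_width": finger opening in m.
Only numpy, scipy, OpenCV 4.12 (cv2) and the standard library are available. Lean on these libraries where they do the work, as an engineer would, in place of code of your own. Each camera call takes 0.05 s, during which the arm holds its last target.

## Task

Two wooden carrying totes still need their bent carrying handles, which lean in the drying rack: take the long and the short handle out and turn each until it stands upright with both its ends resting fully home in the two notches of its own tote, long handle on long tote, short on short. Set them in gently, without forcing or dropping them. Leave the spare middle-sized handle in the rack and do not disturb the glue bottle, clamp, try square and offcut.

Things in the scene. Friction and masses are not known exactly. Their poses are not given: they have to be found in the camera images.
- handle_long: LONG bent handle, plain wood strip 26 mm wide x 11 thick, 236 long. Flat 22 tab at each end, then an S-bend (45 long, rising 50) to a flat crown 102 long, its underside 50 and top 61 above the tabs' underside. 48-84 g. Origin: midway between the ends, level with the tabs' underside. y end to end, x across the 26 width, z tabs to crown. Starts in any rack seat. Either end fits either notch
- handle_short: SHORT bent handle, same strip, tabs, bends and rise, 181 mm long (flat crown 47 long); weight, origin and axes as for the long handle. Starts in another of the rack's seats. Either end fits either notch
- handle_spare: SPARE handle of middle size, same strip, tabs, bends and rise, 208 mm long (flat crown 74 long); origin and axes as for the long handle. Stays in its rack seat
- tote_long: LONG tote: open box of light wood, fixed to the bench. 232 mm long (y), 120 wide (x; 148 over foot cleats). End boards 15 thick, 90 high, inner faces 202 apart; sides 60 high. Notch mid-top of each end board: 32 wide, floor 76 above the bench, mouth flared to 44. Origin: centre of underside, z up. Handle home: its origin 76 above this one, its y along this y either way, tabs 2 past the boards
- tote_short: SHORT tote: the same but 177 mm long (y), inner faces of the end boards 147 apart; same width, heights, notches and fixing; origin and axes as for the long tote
- tote_long_notch_a (a point): middle of the floor of the long tote's notch at its -y end
- tote_long_notch_b (a point): middle of the floor of the long tote's notch at its +y end
- tote_short_notch_a (a point): middle of the floor of the short tote's notch at its -y end
- tote_short_notch_b (a point): middle of the floor of the short tote's notch at its +y end
- rack: low plywood rack fixed to the bench, base 232 (x) x 250 (y) x 12 mm. Three sloping seats 90 apart along x, each with a back rail on its -x side standing 25 above the seat. Handles lean 20 degrees, crown towards the rack's -x, length along y, origin 30 above the bench; crowns clear above the rails, 58 free between neighbours. They lift out along their own z. Origin: centre of underside, z up
- glue_bottle: white glue bottle with cap, standing, 56 diameter, 170 high; origin at the centre of its base, z up. Bystander
- try_square: try square lying flat, dark wooden stock 90 long and steel blade 110 long, 18 high. Bystander
- clamp: small steel bar clamp lying flat, bar 200 long along its x, wooden handle, about 25 high; origin under the middle of its bar. Bystander
- offcut: light wood offcut lying flat, 45 x 110 x 20; origin at the centre of its underside. Bystander
Mind the look-alikes: they are no part of the job. What is shaped like the handle_long but green is not meant.

How it is judged:
By the outcome, as a careful person would: the job done as asked, in the order asked, and still so for the second after the job is handed in, with the robot touching nothing.
It also fails if it takes over 64 s, if anything falls off the work surface, if the arm or the gripper's body presses on something with over 40 N, if the wrist force passes 120 N, or if a joint passes its speed limit or range.

## Working session

There is one attempt and no reset: what is moved stays moved. The work goes in short steps, Python scripts to look and compute and a shell command to move; the robot and the scene stay as the last step left them, time stands still between calls to the robot, and variables do not carry over. Pictures are saved under pics/ and viewed, and the job is handed in when it is done.

```bash
ls; mkdir -p pics; python3 - <<'E'
from rig import robot
import cv2,json,pickle
for n in ["top","side"]:
    c=robot.camera(n); cv2.imwrite(f"pics/{n}0.png",c["img"][:,:,::-1]); pickle.dump(c,open(f"pics/{n}0.pkl","wb"))
    print(n,c["K"].tolist(),c["R"].tolist(),c["t"].tolist())
    for th in ["handle_long","handle_short","handle_spare","tote_long","tote_short","tote_long_notch_a","tote_short_notch_a","rack","glue_bottle","try_square","clamp","offcut"]:
        print(th,[(round(d["conf"],2),[round(float(v)) for v in d["at"]]) for d in robot.spot_in(c,th)])
print(robot.get_obs())
E
```

```text
pics
top [[482.7880165651264, 0.0, 312.57958373637285], [0.0, 482.7880165651264, 205.03036132842718], [0.0, 0.0, 1.0]] [[-0.020093283829873878, -0.9996869135709079, -0.014910894674855724], [-0.9839018864597732, 0.02242050357320167, -0.17729748684181612], [0.177576287172111, 0.01110836867395758, -0.9840443416734693]] [-0.0878650189787442, 0.5713324877555144, 1.5560858404941742]
handle_long [(0.86, [252, 382]), (0.75, [221, 463]), (0.53, [223, 389])]
handle_short [(0.79, [197, 371]), (0.44, [252, 383])]
handle_spare [(0.92, [225, 385])]
tote_long [(0.74, [276, 336]), (0.6, [206, 279])]
tote_short [(0.89, [229, 191])]
tote_long_notch_a [(0.69, [207, 282])]
tote_short_notch_a [(0.65, [229, 194]), (0.2, [157, 243])]
rack [(0.69, [222, 377])]
glue_bottle [(0.78, [273, 237]), (0.17, [228, 189])]
try_square [(0.81, [276, 336])]
clamp [(0.91, [156, 243]), (0.64, [208, 283])]
offcut [(0.7, [155, 327])]
side [[388.7505239066437, 0.0, 317.4289445838281], [0.0, 388.7505239066437, 195.5764783328997], [0.0, 0.0, 1.0]] [[-0.8249952809219018, -0.5650951585875073, -0.0070885963033731824], [-0.37167207
[... 701 characters left out ...]
83])]
{'time': 1.3, 'q': array([-1.48552513e+00,  5.27498333e-01,  1.43268937e+00,  4.82320350e-05,
        1.18139016e+00, -1.78508686e-01]), 'joint_velocities': array([-1.47097606e-03,  5.25720712e-04,  5.29604854e-04,  1.27423637e-03,
        1.78737176e-03, -3.50166573e-05]), 'joint_torque': array([-1.78771141e-03, -4.40024614e+01, -1.76982075e+01,  6.32020016e-02,
        5.05642081e-02, -1.15381829e-05]), 'position': array([ 0.16299244, -0.60336061,  0.23055281]), 'tool_rot': array([ 0.0929682 , -0.70096054,  0.70097246, -0.09299923]), 'ft_force': array([-0.0926023 ,  0.43466278, -0.47051913]), 'moment': array([-0.06236598,  0.02637636, -0.01565322]), 'grip_width': 0.08681209562582813}
```

```bash
python3 - <<'E'
import cv2
a=cv2.imread("pics/top0.png"); cv2.imwrite("pics/top0c.png",cv2.resize(a[120:320,140:500],None,fx=2.2,fy=2.2,interpolation=cv2.INTER_CUBIC))
a=cv2.imread("pics/side0.png"); cv2.imwrite("pics/side0c.png",cv2.resize(a[110:350,180:480],None,fx=2.5,fy=2.5,interpolation=cv2.INTER_CUBIC))
E
```

```text
(no output)
```

View pics/top0c.png

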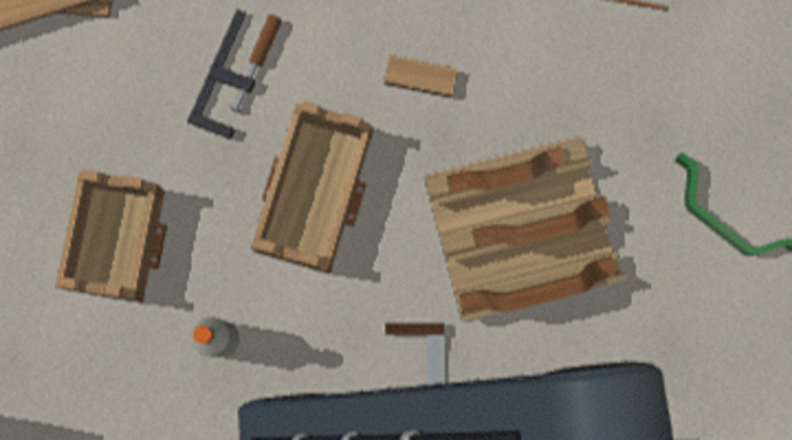

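View pics/side0c.png

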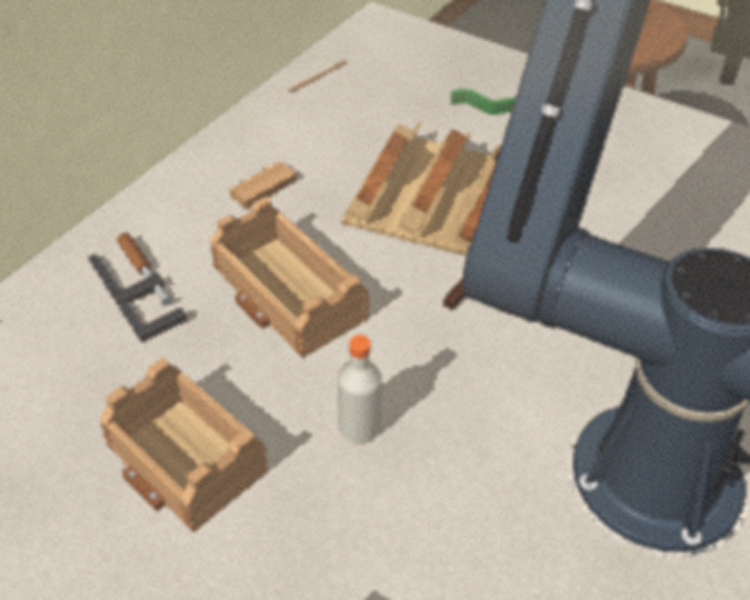

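View pics/top0.png

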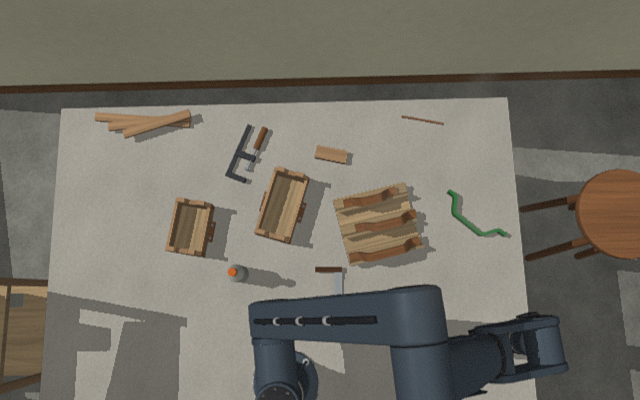

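```bash
cat > h.py <<'E'
import numpy as np,cv2,pickle
def load(n): return pickle.load(open(f"pics/{n}.pkl","rb"))
def proj(c,X):
    X=np.atleast_2d(X); p=X@np.array(c["R"]).T+np.array(c["t"]); q=p@np.array(c["K"]).T; return q[:,:2]/q[:,2:]
def crop(c,r0,r1,c0,c1,name,draw=[],f=None):
    f=f or min(800/(c1-c0),600/(r1-r0)); a=cv2.resize(c["img"][r0:r1,c0:c1,::-1].copy(),None,fx=f,fy=f,interpolation=cv2.INTER_CUBIC)
    for P,col in draw:
        q=((proj(c,P)-[c0,r0]+.5)*f).astype(int); cv2.polylines(a,[q.reshape(-1,1,2)],False,col,1,cv2.LINE_AA)
    for k in range((c0//10+1)*10,c1,10): cv2.putText(a,str(k),(int((k-c0+.5)*f),8),0,.3,(0,0,255)); cv2.line(a,(int((k-c0+.5)*f),8),(int((k-c0+.5)*f),12),(0,0,255))
    for k in range((r0//10+1)*10,r1,10): cv2.putText(a,str(k),(0,int((k-r0+.5)*f)),0,.3,(0,0,255)); cv2.line(a,(18,int((k-r0+.5)*f)),(22,int((k-r0+.5)*f)),(0,0,255))
    cv2.imwrite(f"pics/{name}.png",a)
E
python3 - <<'E'
from h import *
c=load("top0"); print(-np.array(c["R"]).T@c["t"]); crop(c,175,275,325,430,"z1")
crop(c,160,265,160,315,"z2")
s=load("side0"); print(-np.array(s["R"]).T@s["t"]); crop(s,150,215,310,380,"z3"); crop(s,180,330,215,335,"z4")
E
```

```text
[ 0.28404567 -0.11793265  1.63124313]
[-0.07616264  0.79046412  1.06177116]
```

View pics/z1.png

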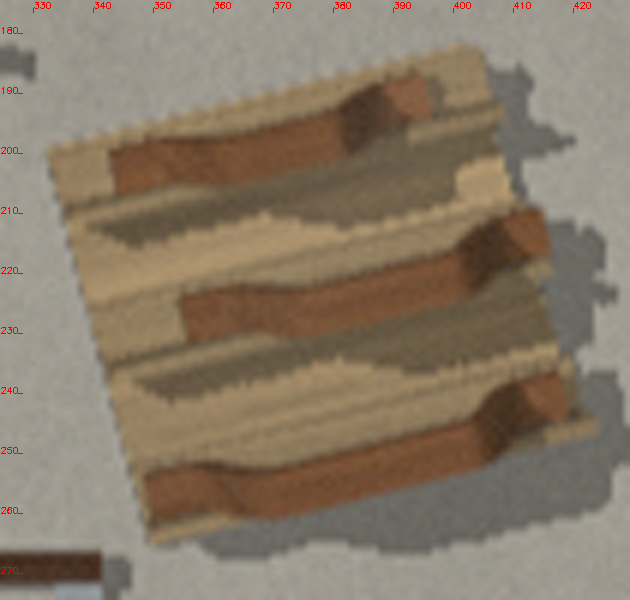

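View pics/z2.png

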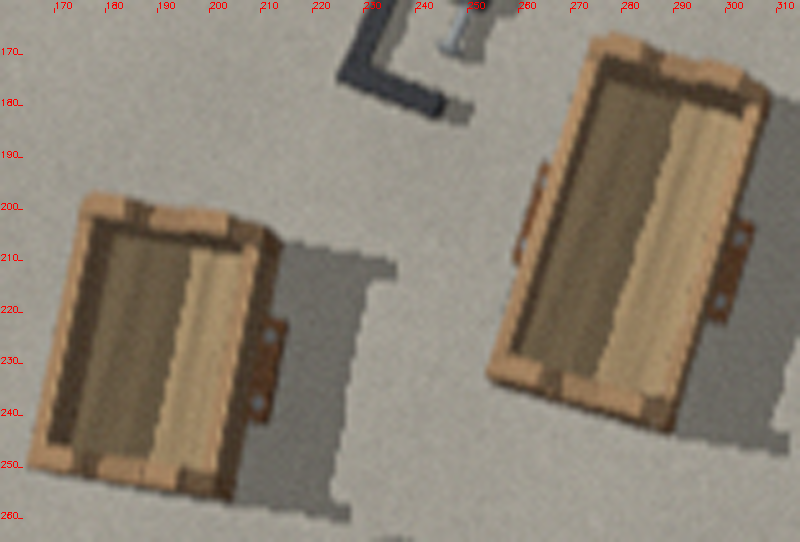

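View pics/z4.png

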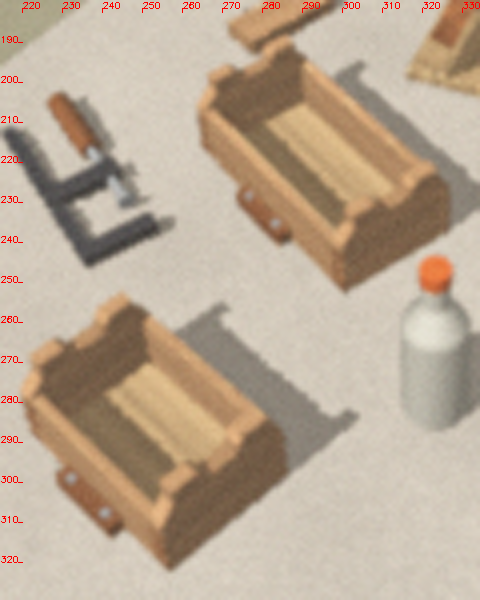

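View pics/z3.png

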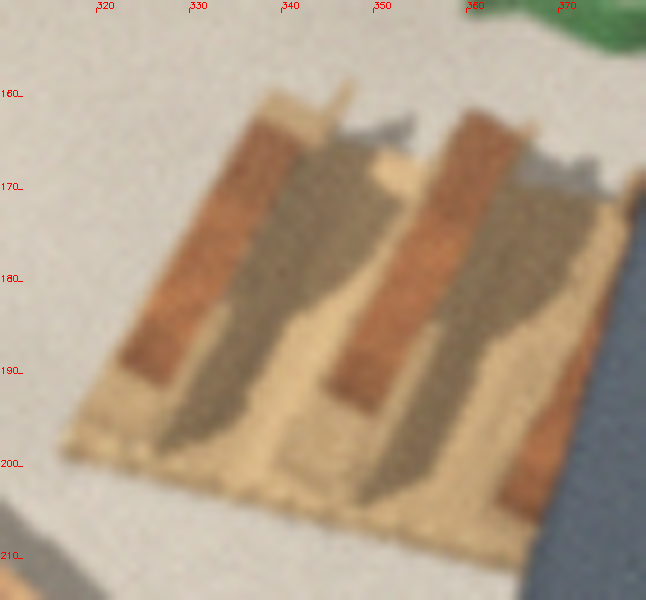

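```bash
cat >> h.py <<'E'
from scipy.spatial.transform import Rotation as Ro
from scipy.optimize import least_squares
def Rz(a): return Ro.from_euler('z',a).as_matrix()
PROF={'long':236,'spare':208,'short':181}
def handle_lines(L,Rm,o):
    h=L/2; cr=h-22-45
    low=[(-h,0),(-h+22,0),(-cr,50),(cr,50),(h-22,0),(h,0)]
    poly=np.array(low+[(y,z+11) for y,z in low[::-1]]+[low[0]])/1e3
    out=[]
    for x in(-.013,.013): out.append(np.c_[np.full(len(poly),x),poly])
    for i in range(len(poly)-1): out.append(np.array([[-.013,*poly[i]],[.013,*poly[i]]]))
    return [p@Rm.T+o for p in out]
LEAN=Ro.from_euler('y',-20,degrees=True).as_matrix()
def tote_lines(L,x,y,yaw):
    h=L/2e3; out=[]
    for s in(-1,1):
        for t in (h,h-.015):
            out.append(np.array([[-.035,s*t,.09],[-.022,s*t,.09],[-.016,s*t,.076],[.016,s*t,.076],[.022,s*t,.09],[.035,s*t,.09]]))
            
    for s in(-1,1): out.append(np.array([[s*.06,-h,.06],[s*.06,h,.06]]))
    out.append(np.array([[-.06,-h,0],[.06,-h,0],[.06,h,0],[-.06,h,0],[-.06,-h,0]]))
    return [p@Rz(yaw).T+[x,y,0] for p in out]
E
cat > fit.py <<'E'
from h import *
T=load("top0");S=load("side0")
def un(c,uv,z):
    K,R,t=map(np.array,(c["K"],c["R"],c["t"])); d=R.T@np.linalg.inv(K)@[*uv,1]; C=-R.T@t; return C+d*(z-C[2])/d[2]
# totes first guess
for nm,ab in {'long':[(279,171.5),(268.5,235.5)] if 0 else None or [(288,171),(268,234)], 'short':[(190,202.5),(180,251.5)]}.items():
    print(nm,[un(T,p,.08).round(3) for p in ab])
print('rack',[un(T,p,.012).round(4) for p in [(332,200),(401,182),(348,265)]])
E
python3 fit.py
```

```text
long [array([ 0.68 , -0.021,  0.08 ]), array([0.472, 0.046, 0.08 ])]
short [array([0.582, 0.302, 0.08 ]), array([0.422, 0.33 , 0.08 ])]
rack [array([ 0.5922, -0.1663,  0.012 ]), array([ 0.6496, -0.4044,  0.012 ]), array([ 0.3707, -0.2135,  0.012 ])]
```

```bash
cat >> fit.py <<'E'
# rack + handles
SEAT={'short':.09,'spare':0,'long':-.09}
EN={'short':([(342,200),(343,207)],[(394,187.5),(396,194.5)]),'spare':([(353.5,224.5),(355,231.5)],[(414,209.5),(416,217)]),'long':([(348,254.5),(350,261)],[(417,236.5),(419.5,243.5)])}
def hpose(p,n):
    i=['short','spare','long'].index(n)
    R=Rz(p[2])@LEAN; o=np.array([p[0],p[1],0])+Rz(p[2])@[SEAT[n]+p[3],p[5+i],p[4]]
    return R,o
def res(p):
    r=[]
    for (uv,loc) in [((332,200),(.116,.125)),((401.5,182),(.116,-.125)),((347.5,265),(-.116,.125))]:
        r+=list(proj(T,[*( [p[0],p[1]]+(Rz(p[2])[:2,:2]@loc)),.012])[0]-uv)
    for n,(l,rr) in EN.items():
        R,o=hpose(p,n); h=PROF[n]/2e3
        for s,pts in((1,l),(-1,rr)):
            for x,uv in zip((.013,-.013),pts): r+=list(proj(T,R@[x,s*h,.011]+o)[0]-uv)
    r+=[(p[4]-.03)/.001,p[3]/.01]
    return np.array(r)
if __name__=="__main__":
    f=least_squares(res,[.507,-.314,.22,0,.03,0,0,0]); p=f.x; print(p.round(4)); print(f.fun.round(1))
    np.save("rackp.npy",p)
    d=[];g=(0,255,0)
    for n in SEAT:
        for l in handle_lines(PROF[n],*hpose(p,n)): d.append((l,g)); 
        print(n,hpose(p,n)[1].round(4))
    b=np.array([[.116,.125,.012],[.116,-.125,.012],[-.116,-.125,.012],[-.116,.125,.012],[.116,.125,.012]])@Rz(p[2]).T+[p[0],p[1],0]; d.append((b,(255,0,0)))
    crop(T,175,275,325,430,"o1",d); crop(S,150,215,310,380,"o3",d)
    d=[]
    for L,a,b in((232,(.472,.046),(.68,-.021)),(177,(.422,.33),(.582,.302))):
        a,b=np.array(a),np.array(b);m=(a+b)/2;v=b-a
        for l in tote_lines(L,*m,np.arctan2(-v[0],v[1])): d.append((l,g))
    crop(T,160,265,160,315,"o2",d);crop(S,180,330,215,335,"o4",d)
E
python3 fit.py
```

```text
long [array([ 0.68 , -0.021,  0.08 ]), array([0.472, 0.046, 0.08 ])]
short [array([0.582, 0.302, 0.08 ]), array([0.422, 0.33 , 0.08 ])]
rack [array([ 0.5922, -0.1663,  0.012 ]), array([ 0.6496, -0.4044,  0.012 ]), array([ 0.3707, -0.2135,  0.012 ])]
[ 5.090e-01 -3.105e-01  2.203e-01  1.400e-03  3.000e-02  2.500e-03
 -2.820e-02 -3.000e-04]
[-0.9 -0.8  0.3 -0.   0.6  0.7 -0.3 -0.3  0.4  0.2  0.1 -0.5 -0.4 -0.1
  0.  -0.1  0.2  0.4  0.2  0.  -0.3 -0.   0.1 -0.6 -0.2  0.3  0.6  0.2
 -0.4  0.6 -0.   0.1]
short [ 0.5977 -0.288   0.03  ]
spare [ 0.5166 -0.3376  0.03  ]
long [ 0.4226 -0.3301  0.03  ]
```

View pics/o1.png

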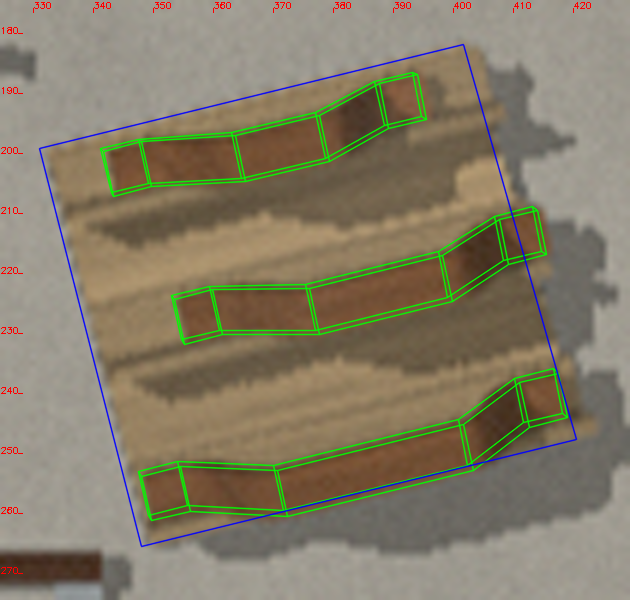

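View pics/o3.png

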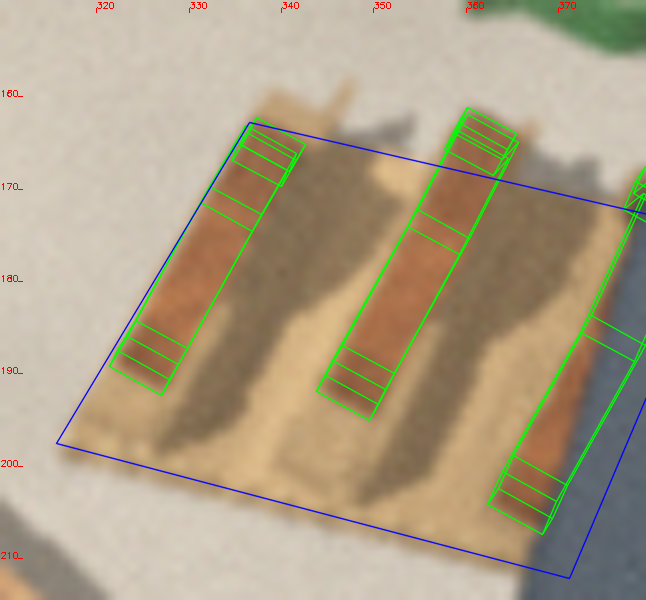

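View pics/o2.png

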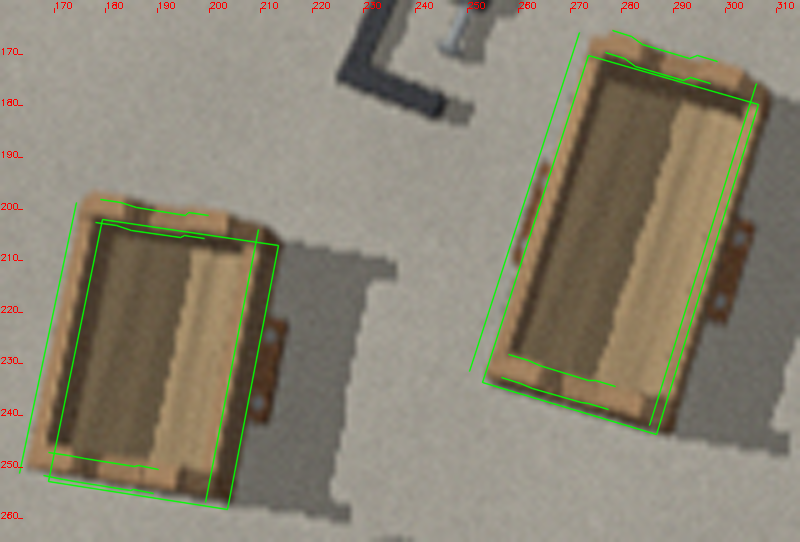

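View pics/o4.png

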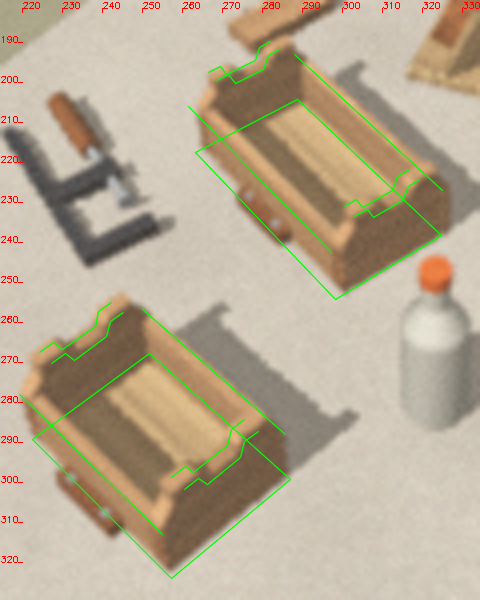

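```bash
python3 - <<'E'
from h import *
T=load("top0");S=load("side0")
crop(T,160,245,245,315,"t1");crop(T,190,262,160,225,"t2");crop(S,185,258,258,330,"s1");crop(S,250,328,215,292,"s2")
E
```

```text
(no output)
```

View pics/t1.png

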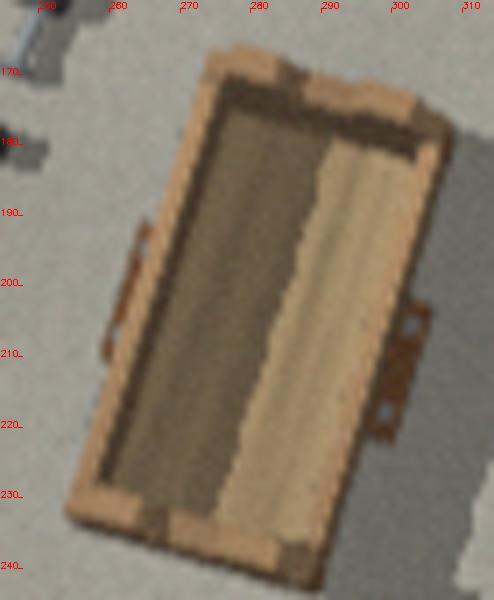

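View pics/t2.png

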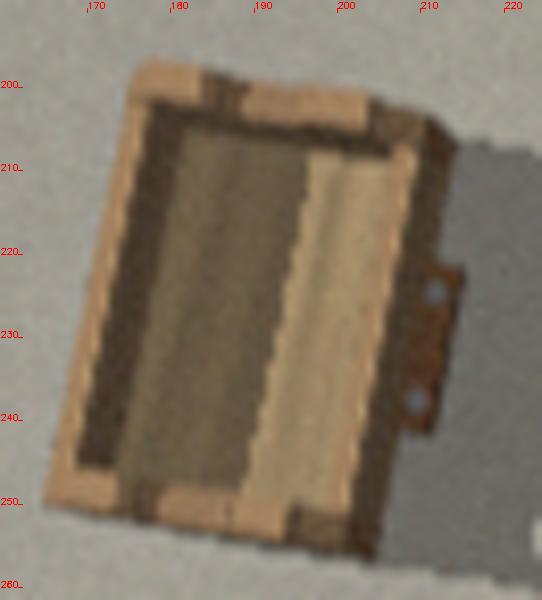

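View pics/s1.png

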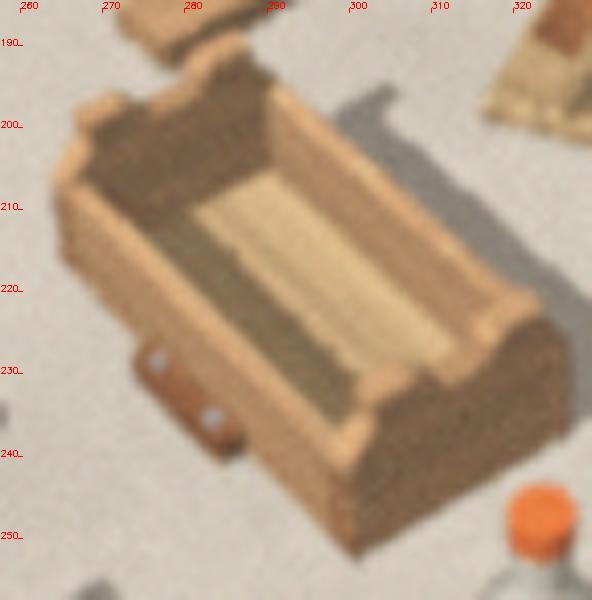

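View pics/s2.png

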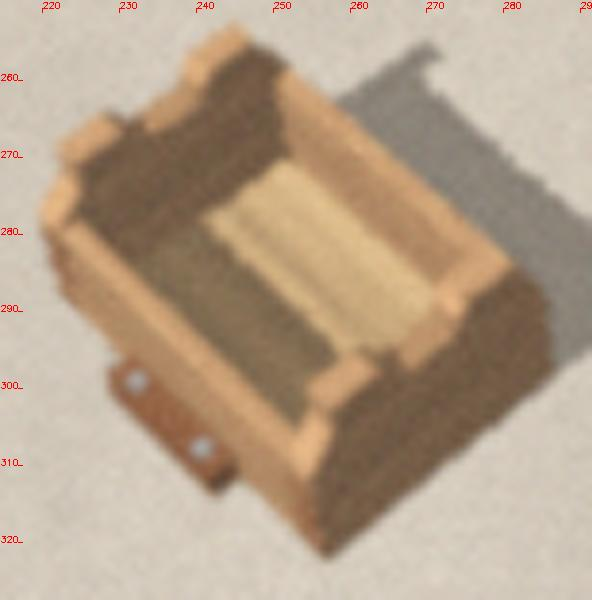

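```bash
cat > tfit.py <<'E'
from h import *
T=load("top0");S=load("side0")
# (cam,u sign,w sign,z,px)
D={'long':(.232,[(T,-1,-1,0,(288.5,243.5)),(T,-1,1,.06,(254,232.5)),(S,-1,1,0,(300.5,252)),(S,-1,-1,0,(326.5,238)),(S,1,1,0,(265.5,217)),(S,-1,1,.06,(299.5,240.5))]),
'short':(.177,[(T,-1,-1,0,(203.5,257)),(T,-1,1,.06,(165.5,250)),(S,-1,1,0,(255.5,322)),(S,-1,-1,0,(285.5,298)),(S,1,1,0,(222.5,289)),(S,-1,1,.06,(253.5,310.5))])}
G={'long':(.576,.0125,-.31),'short':(.502,.316,-.17)}
dT=[];out={}
for n,(L,d) in D.items():
    def res(p):
        r=[]
        for c,u,w,z,px in d:
            q=[p[0],p[1]]+Rz(p[2])[:2,:2]@[u*L/2,w*.06]; r+=list(proj(c,[*q,z])[0]-px)
        return r
    f=least_squares(res,G[n]); print(n,f.x.round(4),np.degrees(f.x[2]).round(1)); print(np.reshape(f.fun,(-1,2)).round(1).tolist())
    out[n]=f.x
    for l in tote_lines(L*1e3,f.x[0],f.x[1],f.x[2]-np.pi/2): dT.append((l,(0,255,0)))
np.save("tote.npy",out,allow_pickle=True)
crop(T,160,262,160,312,"t1");
crop(T,160,245,245,315,"t1",dT);crop(T,190,262,160,225,"t2",dT);crop(S,185,258,258,330,"s1",dT);crop(S,250,328,215,292,"s2",dT)
E
python3 tfit.py
```

```text
long [ 0.5744  0.0032 -0.3105] -17.8
[[0.9, 0.6], [-0.6, -0.5], [-0.3, 0.8], [0.3, -0.9], [-0.4, -0.7], [0.1, 0.9]]
short [ 0.5081  0.3133 -0.1784] -10.2
[[0.8, -0.6], [-1.4, -0.7], [0.8, 0.4], [0.5, -0.1], [-0.5, -1.2], [0.5, 1.0]]
```

View pics/t1.png

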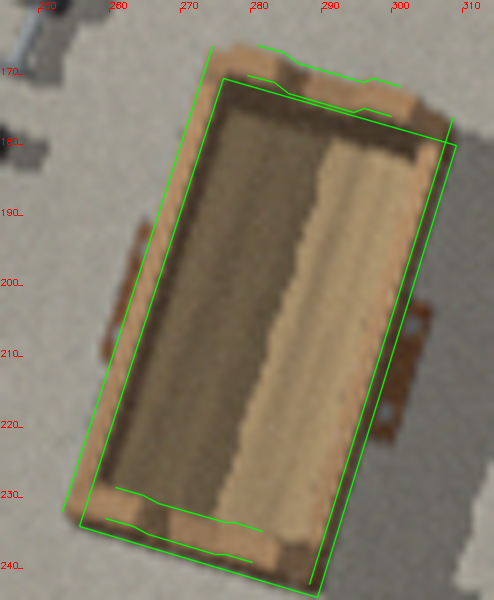

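View pics/t2.png

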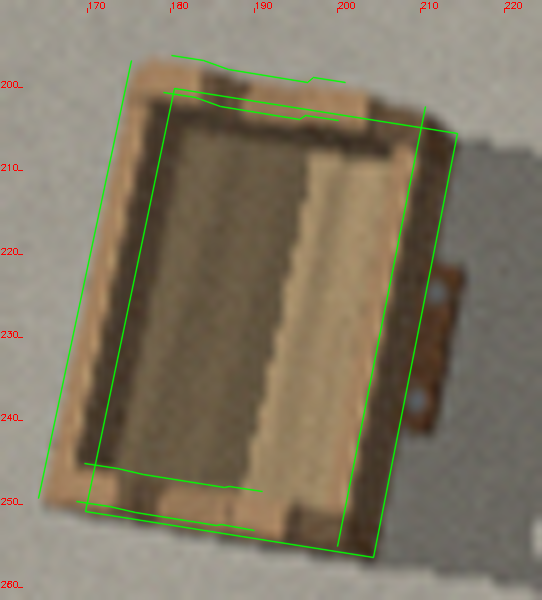

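View pics/s1.png

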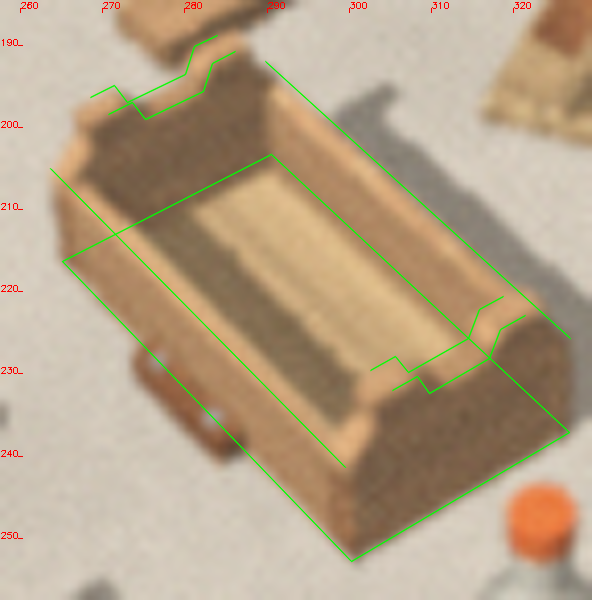

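View pics/s2.png

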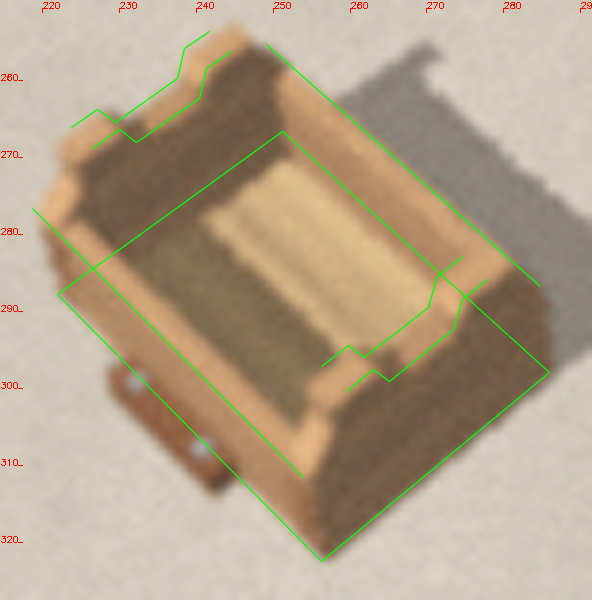

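```bash
cat > hfit.py <<'E'
from h import *
from fit import hpose
from scipy.optimize import minimize
p0=np.load("rackp.npy")
def mask(c):
    a=c["img"].astype(float); r=a[...,0]/(a.sum(2)+1); b=a[...,2]/(a.sum(2)+1)
    return r,b
T=load("top0");S=load("side0")
print([ (T["img"][r,k]) for r,k in((256,370),(256,352),(225,385),(240,370),(248,405),(245,407),(213,408),(233,400))])
E
python3 hfit.py | tail -1
```

```text
[array([116,  81,  53], dtype=uint8), array([119,  84,  57], dtype=uint8), array([111,  78,  49], dtype=uint8), array([159, 137, 104], dtype=uint8), array([89, 61, 37], dtype=uint8), array([79, 58, 45], dtype=uint8), array([80, 58, 40], dtype=uint8), array([103,  88,  68], dtype=uint8)]
```

```bash
cat >> hfit.py <<'E'
def soft(c):
    a=cv2.GaussianBlur(c["img"],(0,0),.7).astype(float); return np.clip((a[...,0]/(a[...,1]+1)-1.2)/.16,0,1)
def sil(c,L,R,o,F=4):
    # union of projected faces, supersampled
    H,W=c["img"].shape[:2]; m=np.zeros((H*F,W*F),np.uint8)
    ls=handle_lines(L,R,o); A,B=ls[0],ls[1]
    def fill(P):
        q=((proj(c,P)+.5)*F-.5); cv2.fillPoly(m,[np.round(q*16).astype(np.int32)],1,shift=4)
    fill(A);fill(B)
    for i in range(len(A)-1): fill(np.array([A[i],A[i+1],B[i+1],B[i]]))
    return cv2.GaussianBlur(cv2.resize(m.astype(np.float32),(W,H),interpolation=cv2.INTER_AREA),(0,0),.7)
def fitpose(n,views,getRo,x0,steps,reg=None,pad=6):
    boxes=[]
    for c,m in views:
        q=np.vstack([proj(c,l) for l in handle_lines(PROF[n],*getRo(x0))]); lo=np.floor(q.min(0)-pad).astype(int);hi=np.ceil(q.max(0)+pad).astype(int); boxes.append((lo,hi))
    def cost(v):
        x=np.array(x0)+v*steps; s=0
        for (c,m),(lo,hi) in zip(views,boxes):
            g=sil(c,PROF[n],*getRo(x)); d=(g-m)[lo[1]:hi[1],lo[0]:hi[0]]; s+=(d**2).sum()
        return s+(reg(x) if reg else 0)
    f=minimize(cost,np.zeros(len(x0)),method="Powell",options=dict(xtol=.02,ftol=1e-5)); return np.array(x0)+f.x*steps,f.fun,cost(np.zeros(len(x0)))
if __name__=="__main__":
    mt,ms=soft(T),soft(S)
    for n,vs in(('long',[(T,mt)]),('short',[(T,mt)]),('short',[(S,ms)]),('short',[(T,mt),(S,ms)]),('spare',[(T,mt),(S,ms)])):
        o=hpose(p0,n)[1]
        g=lambda x:(Rz(x[2])@LEAN,np.array([x[0],x[1],x[3] if len(x)>3 else .03]))
        x0=[o[0],o[1],p0[2]]+([.03] if len(vs)>1 else [])
        x,c,c0=fitpose(n,vs,g,x0,[.003,.003,.02,.003][:len(x0)]); print(n,len(vs),x.round(4),round(c,1),round(c0,1))
E
python3 hfit.py | tail -5
```

```text
long 1 [ 0.4219 -0.3314  0.2295] 65.5 73.2
short 1 [ 0.5973 -0.2912  0.2267] 18.1 28.5
short 1 [ 0.5948 -0.2888  0.2258] 23.7 36.6
short 2 [ 0.5958 -0.2897  0.2214  0.0304] 48.9 65.1
spare 2 [ 0.5154 -0.3395  0.2231  0.0294] 204.2 222.8
```

```bash
cat > pl.py <<'E'
from h import *
def cur(robot):
    o=robot.get_obs(); return Ro.from_quat(o["tool_rot"]).as_matrix(),np.array(o["position"]),o
def tool_for(Rh,o,zg,flip=0,dy=0):
    s=-1 if flip else 1
    y=-Rh[:,2]; z=s*Rh[:,0]; x=np.cross(y,z); R=np.c_[x,y,z]
    return R, o+Rh@[0,dy,zg]+.011*y
def rows(R0,p0,R1,p1,n):
    w=Ro.from_matrix(R0.T@R1).as_rotvec(); out=[]
    for i in range(n):
        Ra=R0@Ro.from_rotvec(w*i/n).as_matrix(); d=Ra.T@(p1-p0)/n
        out.append([*np.degrees(w/n).round(2),*d.round(4)])
    return out
def show(R0,p0,R1,p1,n):
    w=np.degrees(np.linalg.norm(Ro.from_matrix(R0.T@R1).as_rotvec())); print("rot",w.round(1),"dist",np.linalg.norm(p1-p0).round(4))
    for r in rows(R0,p0,R1,p1,n): print([float(v) for v in r])
E
python3 - <<'E'
from pl import *
from rig import robot
R0,p0,o=cur(robot); print(R0.round(3))
Rh=Rz(.226)@LEAN; oh=np.array([.4219,-.3314,.03])
for f in(0,1):
    R1,p1=tool_for(Rh,oh,.0545,f); w=Ro.from_matrix(R0.T@R1).as_rotvec(); print(f,np.degrees(w).round(1),p1.round(4))
    show(R0,p0,R1,p1-.09*R1[:,1],10)
E
```

```text
[[-0.965  0.     0.261]
 [-0.261 -0.    -0.965]
 [-0.    -1.     0.   ]]
0 [ 15.9 -86.9  15.3] [ 0.4074 -0.3347  0.0709]
rot 89.6 dist 0.3466
[1.59, -8.69, 1.53, -0.0275, 0.0075, -0.0197]
[1.59, -8.69, 1.53, -0.03, 0.0078, -0.0155]
[1.59, -8.69, 1.53, -0.0318, 0.0082, -0.0111]
[1.59, -8.69, 1.53, -0.0329, 0.0089, -0.0064]
[1.59, -8.69, 1.53, -0.0332, 0.0096, -0.0016]
[1.59, -8.69, 1.53, -0.0329, 0.0106, 0.0031]
[1.59, -8.69, 1.53, -0.0317, 0.0116, 0.0077]
[1.59, -8.69, 1.53, -0.0299, 0.0127, 0.0121]
[1.59, -8.69, 1.53, -0.0274, 0.0138, 0.0161]
[1.59, -8.69, 1.53, -0.0243, 0.015, 0.0196]
1 [-15.5  91.1  16.1] [ 0.4074 -0.3347  0.0709]
rot 93.8 dist 0.3466
[-1.55, 9.11, 1.61, -0.0275, 0.0075, -0.0197]
[-1.55, 9.11, 1.61, -0.0238, 0.0088, -0.0236]
[-1.55, 9.11, 1.61, -0.0196, 0.0101, -0.0268]
[-1.55, 9.11, 1.61, -0.0148, 0.0113, -0.0292]
[-1.55, 9.11, 1.61, -0.0097, 0.0125, -0.0308]
[-1.55, 9.11, 1.61, -0.0043, 0.0135, -0.0316]
[-1.55, 9.11, 1.61, 0.0011, 0.0144, -0.0315]
[-1.55, 9.11, 1.61, 0.0064, 0.0152, -0.0305]
[-1.55, 9.11, 1.61, 0.0116, 0.0157, -0.0286]
[-1.55, 9.11, 1.61, 0.0164, 0.0161, -0.026]
```

```bash
python3 -m crank '[[[1.59,-8.69,1.53,-0.0275,0.0075,-0.0197,60],[1.59,-8.69,1.53,-0.03,0.0078,-0.0155,60],[1.59,-8.69,1.53,-0.0318,0.0082,-0.0111,60],[1.59,-8.69,1.53,-0.0329,0.0089,-0.0064,60],[1.59,-8.69,1.53,-0.0332,0.0096,-0.0016,60]]]'
python3 -m crank '[[[1.59,-8.69,1.53,-0.0329,0.0106,0.0031,60],[1.59,-8.69,1.53,-0.0317,0.0116,0.0077,60],[1.59,-8.69,1.53,-0.0299,0.0127,0.0121,60],[1.59,-8.69,1.53,-0.0274,0.0138,0.0161,60],[1.59,-8.69,1.53,-0.0243,0.015,0.0196,60]]]'
cat > st.py <<'E'
from pl import *
from rig import robot
c=robot.camera("side"); c2=robot.camera("top")
import sys
n=sys.argv[1]
pickle.dump(c,open(f"pics/side{n}.pkl","wb"));pickle.dump(c2,open(f"pics/top{n}.pkl","wb"))
R0,p0,o=cur(robot); print(p0.round(4),o["q"].round(2),o["ft_force"].round(2),o["grip_width"],o["time"])
E
python3 st.py 1
python3 - <<'E'
from pl import *
from rig import robot
R0,p0,o=cur(robot)
Rh=Rz(.226)@LEAN; oh=np.array([.4219,-.3314,.03])
R1,p1=tool_for(Rh,oh,.0545,0)
show(R0,p0,R1,p1,3); show(R0,p0,R1,p1-.09*R1[:,1],1)
crop(load("side1"),110,260,270,450,"a1")
E
```

```text
time: 1.92
position: [0.2708, -0.4716, 0.1931]
tool_rot: [0.294, -0.571, 0.655, -0.399]
ft_force: [-0.7, -0.3, -0.1]
grip_width: 0.0538
time: 2.55
position: [0.3779, -0.341, 0.1555]
tool_rot: [-0.45, 0.355, -0.509, 0.642]
ft_force: [0.4, -0.5, 1.1]
grip_width: 0.0525
[ 0.3777 -0.3386  0.1547] [-1.16  0.46  1.94  0.52  0.75 -1.77] [ 0.39 -0.35 -0.28] 0.05187493302525673 2.65
rot 0.3 dist 0.089
[0.01, 0.05, -0.09, 0.0011, 0.0296, -0.0002]
[0.01, 0.05, -0.09, 0.0011, 0.0296, -0.0002]
[0.01, 0.05, -0.09, 0.001, 0.0296, -0.0002]
rot 0.3 dist 0.0031
[0.02, 0.14, -0.27, 0.0029, -0.0011, -0.0006]
```

View pics/a1.png

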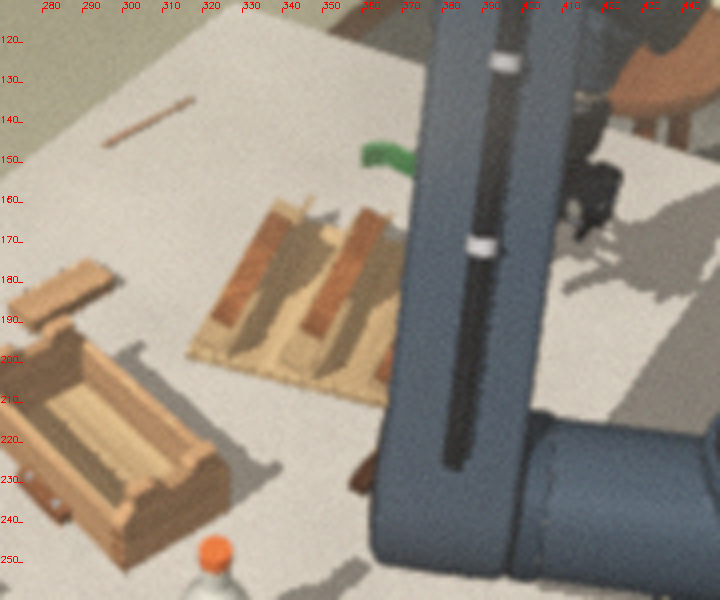

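```bash
python3 -m crank '[[[0,0,0,0,0.02,0,60],[0,0,0,0,0.02,0,60],[0,0,0,0,0.01,0,60],[0,0,0,0,0,0,60],[0,0,0,0,0,0,60]]]'
python3 st.py 2
python3 - <<'E'
from pl import *
from rig import robot
R0,p0,o=cur(robot)
Rh=Rz(.226)@LEAN; oh=np.array([.4219,-.3314,.03])
R1,p1=tool_for(Rh,oh,.0545,0)
show(R0,p0,R1,p1,3)
c=load("top2"); crop(c,190,300,310,440,"a2",[((np.array([p0,p0+.008*R0[:,1]])),(255,255,0))]);
E
```

```text
time: 3.28
position: [0.3939, -0.3384, 0.1089]
tool_rot: [-0.449, 0.357, -0.511, 0.641]
ft_force: [-0.6, -1.1, -0.3]
grip_width: 0.052
[ 0.3939 -0.3383  0.1091] [-1.13  0.56  1.95  0.59  0.64 -1.84] [ 0.21  0.26 -1.19] 0.05235887391261489 3.375
rot 0.1 dist 0.0406
[0.0, 0.01, 0.03, -0.0002, 0.0135, 0.0]
[0.0, 0.01, 0.03, -0.0002, 0.0135, 0.0]
[0.0, 0.01, 0.03, -0.0002, 0.0135, 0.0]
```

View pics/a2.png

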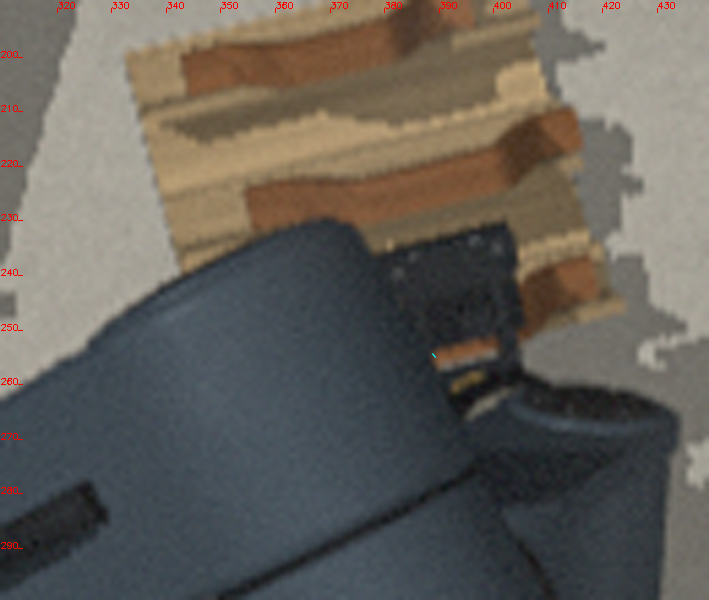

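```bash
python3 -m crank '[[[0,0,0,0,0.014,0,60],[0,0,0,0,0.013,0,60],[0,0,0,0,0.0095,0,60],[0,0,0,0,0.004,0,60],[0,0,0,0,0,0,60]]]'
python3 -m crank '[[[0,0,0,0,0,0,40],[0,0,0,0,0,0,35],[0,0,0,0,0,0,30],[0,0,0,0,0,0,20],[0,0,0,0,0,0,10]]]' 10
python3 st.py 3
```

```text
time: 4.0
position: [0.4074, -0.3343, 0.0699]
tool_rot: [-0.449, 0.357, -0.51, 0.641]
ft_force: [0.3, 1.1, 1.0]
grip_width: 0.0521
time: 4.62
position: [0.4076, -0.3348, 0.0706]
tool_rot: [-0.449, 0.357, -0.51, 0.641]
ft_force: [-0.2, 0.7, 2.2]
grip_width: 0.0259
[ 0.4076 -0.3348  0.0706] [-1.1   0.64  1.95  0.67  0.56 -1.9 ] [-0.71 -0.36  2.54] 0.025730859587702284 4.725
```

```bash
python3 -m crank '[[[0,0,0,0,0,0,10],[0,0,0,0,0,0,10],[0,0,0,0,-0.01,0,10],[0,0,0,0,-0.02,0,10],[0,0,0,0,-0.02,0,10]]]' 30
python3 -m crank '[[[0,0,0,0,-0.03,0,10],[0,0,0,0,-0.03,0,10],[0,0,0,0,-0.02,0,10],[0,0,0,0,0,0,10],[0,0,0,0,0,0,10]]]'
python3 st.py 4
python3 - <<'E'
from h import *
crop(load("side4"),110,260,270,450,"a4")
E
```

```text
time: 5.35
position: [0.39, -0.3382, 0.1177]
tool_rot: [-0.449, 0.358, -0.509, 0.641]
ft_force: [0.0, -0.0, -0.3]
grip_width: 0.0253
time: 5.98
position: [0.3637, -0.3441, 0.192]
tool_rot: [-0.449, 0.358, -0.51, 0.641]
ft_force: [-0.4, 0.0, -0.8]
grip_width: 0.0256
[ 0.3639 -0.3439  0.1916] [-1.19  0.39  1.91  0.47  0.84 -1.74] [-0.32 -0.36 -1.23] 0.025579814318592433 6.075
```

View pics/a4.png

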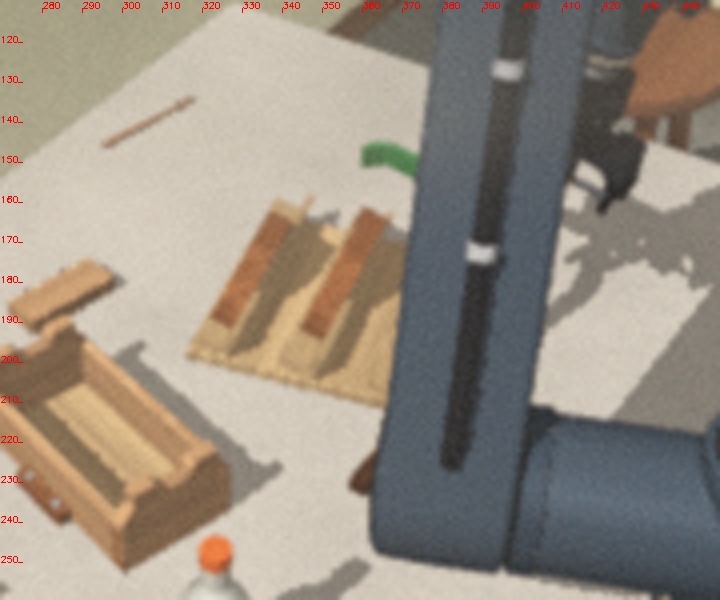

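```bash
python3 - <<'E'
from pl import *
from fit import un
from rig import robot
T=load("top0"); print("bottle",un(T,(232.5,272),.165))
R0,p0,o=cur(robot)
R1,p1=tool_for(Rz(np.radians(72.2)),np.array([.5744,.0032,.166]),.0545,0); print(p1)
show(R0,p0,R1,p1,10)
E
```

```text
long [array([ 0.68 , -0.021,  0.08 ]), array([0.472, 0.046, 0.08 ])]
short [array([0.582, 0.302, 0.08 ]), array([0.422, 0.33 , 0.08 ])]
rack [array([ 0.5922, -0.1663,  0.012 ]), array([ 0.6496, -0.4044,  0.012 ]), array([ 0.3707, -0.2135,  0.012 ])]
bottle [0.34878851 0.14442581 0.165     ]
[0.5744 0.0032 0.2095]
rot 62.2 dist 0.4063
[-1.82, -5.86, 1.02, -0.0291, 0.008, 0.0272]
[-1.82, -5.86, 1.02, -0.026, 0.0076, 0.0303]
[-1.82, -5.86, 1.02, -0.0226, 0.007, 0.033]
[-1.82, -5.86, 1.02, -0.019, 0.0063, 0.0353]
[-1.82, -5.86, 1.02, -0.0152, 0.0055, 0.0373]
[-1.82, -5.86, 1.02, -0.0112, 0.0045, 0.0388]
[-1.82, -5.86, 1.02, -0.0071, 0.0034, 0.0399]
[-1.82, -5.86, 1.02, -0.003, 0.0022, 0.0405]
[-1.82, -5.86, 1.02, 0.0012, 0.001, 0.0406]
[-1.82, -5.86, 1.02, 0.0054, -0.0004, 0.0403]
```

```bash
python3 -m crank '[[[-1.82,-5.86,1.02,-0.0291,0.008,0.0272,10],[-1.82,-5.86,1.02,-0.026,0.0076,0.0303,10],[-1.82,-5.86,1.02,-0.0226,0.007,0.033,10],[-1.82,-5.86,1.02,-0.019,0.0063,0.0353,10],[-1.82,-5.86,1.02,-0.0152,0.0055,0.0373,10]]]'
python3 -m crank '[[[-1.82,-5.86,1.02,-0.0112,0.0045,0.0388,10],[-1.82,-5.86,1.02,-0.0071,0.0034,0.0399,10],[-1.82,-5.86,1.02,-0.003,0.0022,0.0405,10],[-1.82,-5.86,1.02,0.0012,0.001,0.0406,10],[-1.82,-5.86,1.02,0.0054,-0.0004,0.0403,10]]]'
python3 -m crank '[[[0,0,0,0,0,0,10],[0,0,0,0,0,0,10],[0,0,0,0,0,0,10],[0,0,0,0,0,0,10],[0,0,0,0,0,0,10]]]'
python3 st.py 5
python3 - <<'E'
from pl import *
from rig import robot
R0,p0,o=cur(robot)
R1,p1=tool_for(Rz(np.radians(72.2)),np.array([.5744,.0032,.166]),.0545,0)
show(R0,p0,R1,p1,1)
# predicted handle pose from tool
Rh=np.c_[R0[:,2],np.cross(-R0[:,1],R0[:,2]),-R0[:,1]]; oh=p0-.011*R0[:,1]-Rh@[0,0,.0545]; print(oh)
d=[(l,(0,255,0)) for l in handle_lines(236,Rh,oh)]
t=np.load("tote.npy",allow_pickle=True).item()['long']
d+=[(l,(255,0,0)) for l in tote_lines(232,t[0],t[1],t[2]-np.pi/2)]
crop(load("side5"),140,260,220,380,"a5");crop(load("side5"),140,260,220,380,"a5o",d)
crop(load("top5"),150,260,230,350,"b5");crop(load("top5"),150,260,230,350,"b5o",d)
E
```

```text
time: 6.7
position: [0.4698, -0.1696, 0.2004]
tool_rot: [-0.597, 0.242, -0.32, 0.695]
ft_force: [0.2, -0.1, -0.4]
grip_width: 0.0254
time: 7.32
position: [0.5749, 0.0041, 0.2087]
tool_rot: [0.7, -0.109, 0.108, -0.698]
ft_force: [0.8, -0.1, -0.5]
grip_width: 0.0253
time: 7.95
position: [0.5745, 0.0017, 0.2101]
tool_rot: [0.699, -0.11, 0.11, -0.698]
ft_force: [-0.5, 1.2, -0.9]
grip_width: 0.0257
[0.5746 0.002  0.2102] [-0.19  0.48  1.58 -0.    1.07 -1.45] [ 0.13  0.01 -0.26] 0.025667625332179842 8.05
rot 0.2 dist 0.0014
[0.09, -0.07, 0.1, -0.0006, 0.0007, 0.0011]
[0.574691   0.00191278 0.16668234]
```

View pics/a5.png

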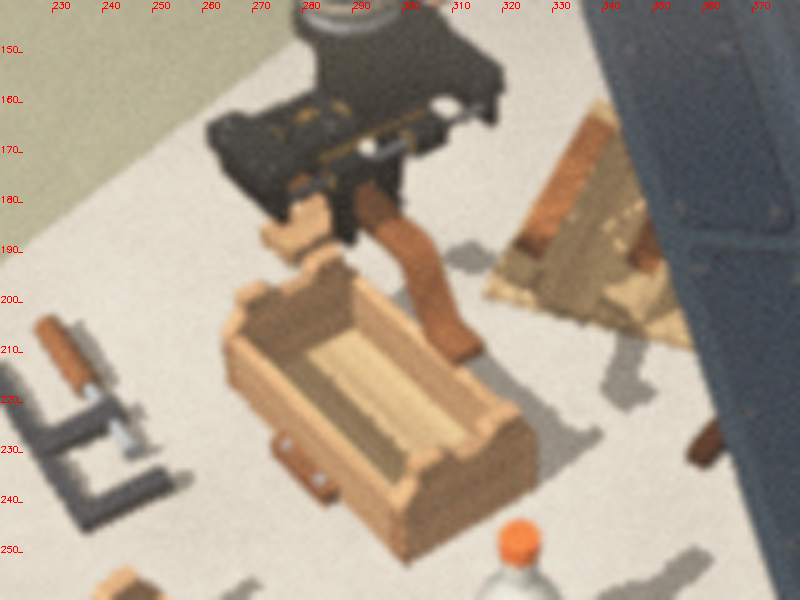

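View pics/a5o.png

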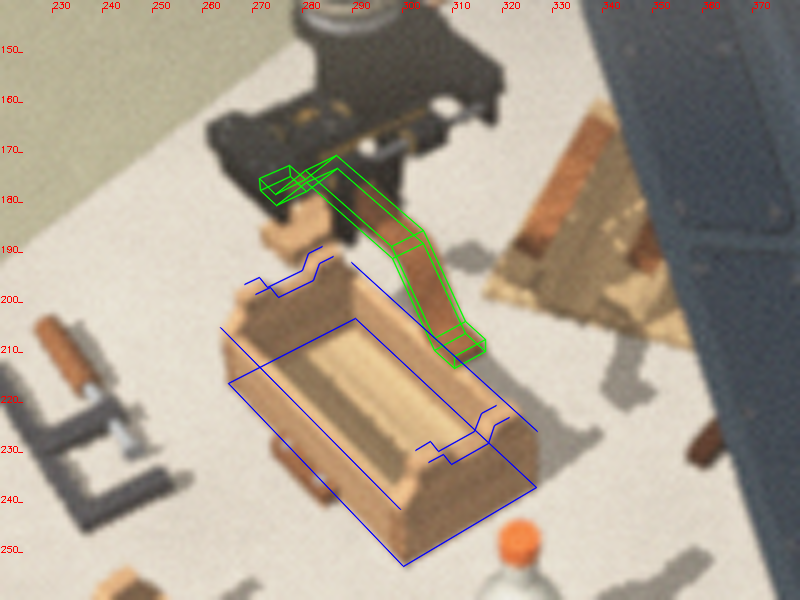

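View pics/b5.png

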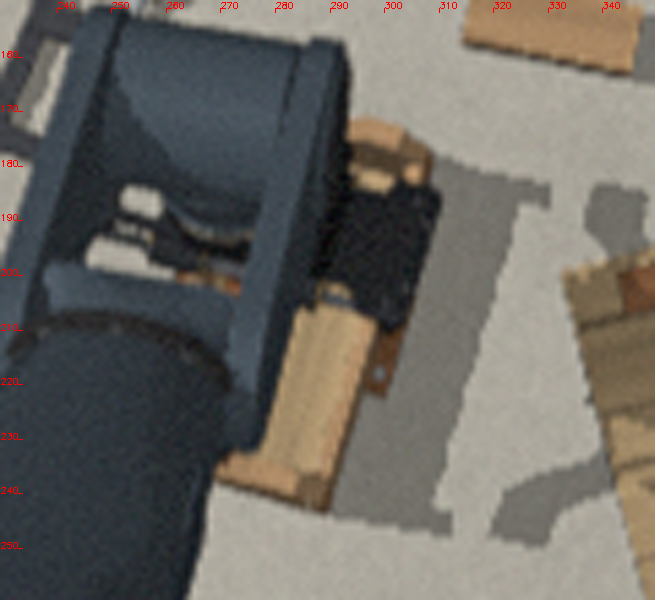

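View pics/b5o.png

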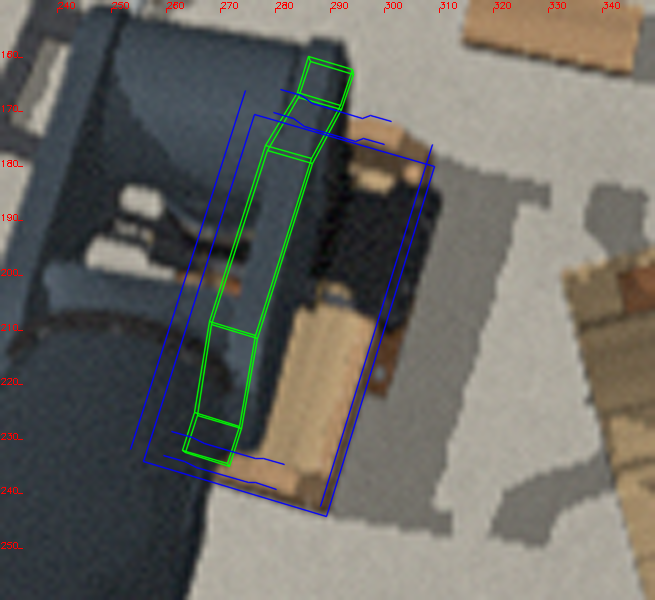

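```bash
python3 - <<'E'
from h import *
T=load("top0");S=load("side0")
crop(S,215,256,290,332,"n1");crop(S,185,220,260,292,"n2");crop(T,225,248,248,295,"n3");crop(T,160,190,265,312,"n4")
a=[cv2.imread(f"pics/{k}.png") for k in("n3","n4")]
cv2.imwrite("pics/n34.png",cv2.resize(np.vstack(a),None,fx=.66,fy=.66) if sum(x.shape[0] for x in a)>900 else np.vstack(a))
print([x.shape for x in a])
E
```

```text
[(391, 800, 3), (511, 800, 3)]
```

View pics/n1.png

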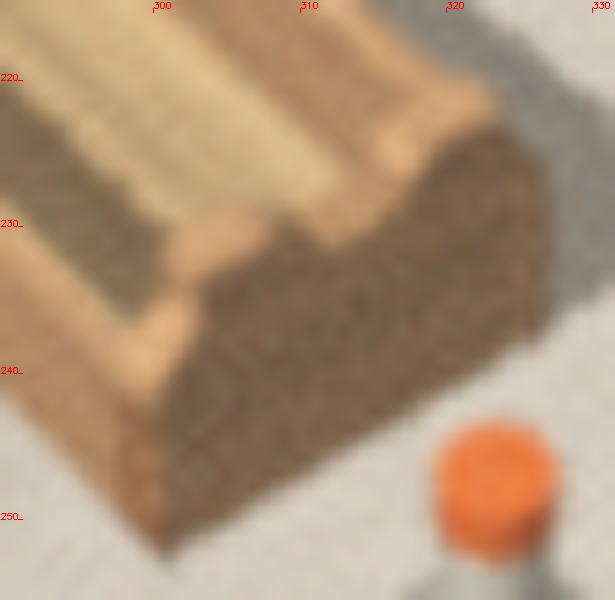

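View pics/n2.png

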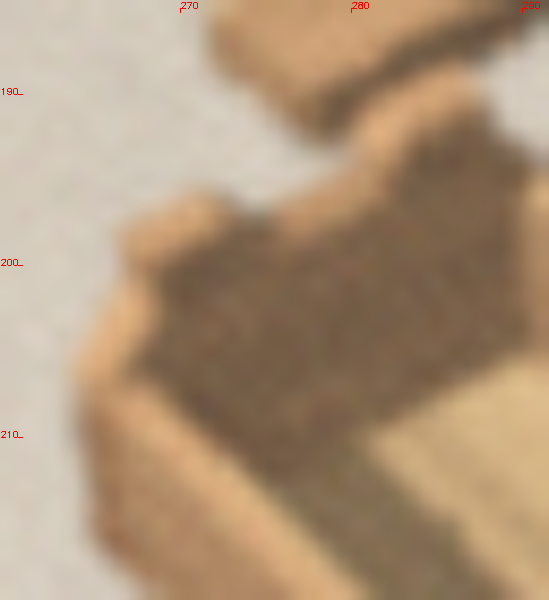

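View pics/n3.png

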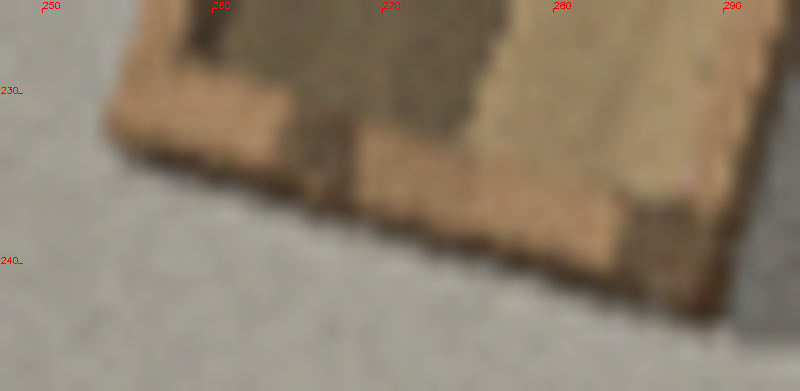

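View pics/n4.png

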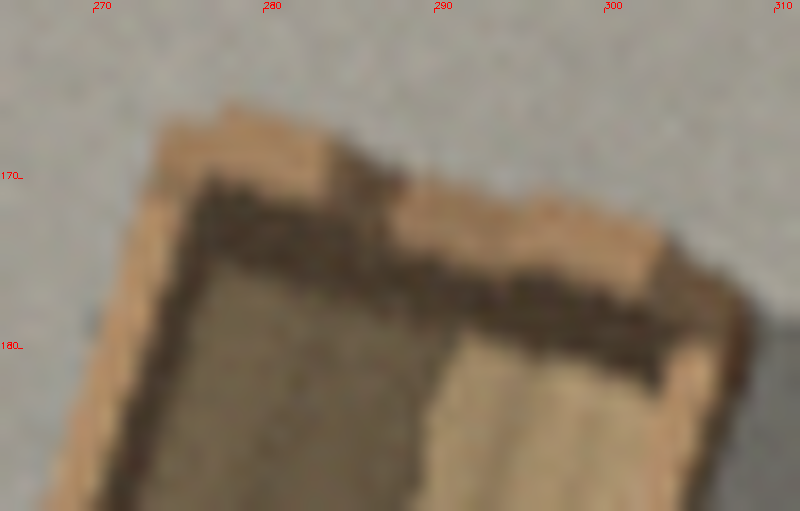

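```bash
cat > tfit2.py <<'E'
from h import *
T=load("top0");S=load("side0")
# (cam,u(+-1 outer, +-2 inner),w m (+left),z,px)
D={'long':(.232,[(S,-1,.06,0,(300.8,252.5)),(S,-1,-.06,0,(326.8,237.8)),(S,-1,.046,.09,(303.5,234)),(S,-1,-.046,.09,(323.7,222.4)),(S,-1,-.022,.09,(319.3,224.5)),(S,-1,.022,.09,(308.5,230.8)),
 (S,2,.022,.09,(272.3,197.5)),(S,2,-.022,.09,(282.5,193)),(S,2,-.016,.076,(281.3,196)),(S,2,.046,.09,(268.5,200.5)),(S,1,.046,.09,(266.5,198.5)),
 (T,-2,.022,.09,(264.6,229.8)),(T,-2,.016,.076,(268.4,231.3)),(T,-2,-.046,.09,(284.5,236)),(T,-1,-.046,.09,(283.3,240)),(T,-1,-.06,0,(289.4,243.6)),(T,-1,.06,.06,(253.9,232.2)),
 (T,1,.022,.09,(283.8,167.8)),(T,2,.022,.09,(282.5,171.3)),(T,1,-.046,.09,(303.4,172.8)),(T,2,-.046,.09,(301.8,176.8)),(T,1,-.06,.06,(307.6,177)),
 ])}
def solve(n,show=1):
    L,d=D[n]
    def res(p):
        r=[]
        for c,u,w,z,px in d:
            uu=np.sign(u)*(L/2-(.015 if abs(u)==2 else 0)); q=[p[0],p[1]]+Rz(p[2])[:2,:2]@[uu,w]
            k=3 if c is T else 5
            r+=list(proj(c,[*q,z])[0]+p[k:k+2]-px)
        return np.array(r+list(np.array(p[3:7])/.3))
    f=least_squares(res,list(G[n])+[0]*4,loss='soft_l1'); print(n,f.x[:3].round(4),np.degrees(f.x[2]).round(1),'bias',f.x[3:].round(2)); 
    if show:print(np.reshape(res(f.x),(-1,2)).round(1).tolist())
    return f.x
G={'long':(.576,.0125,-.31),'short':(.508,.313,-.17)}
if __name__=="__main__": solve('long')
E
python3 tfit2.py
```

```text
long [ 0.5735  0.005  -0.2956] -16.9 bias [ 0.02 -0.03  0.01  0.07]
[[-0.1, 0.7], [0.1, -0.6], [-0.4, -0.1], [0.4, -0.7], [-0.6, 0.3], [0.2, -0.1], [0.9, 0.1], [0.4, -0.3], [0.5, 0.2], [-0.7, -0.1], [-0.9, -0.2], [0.0, 0.4], [-1.5, -0.0], [0.4, -0.1], [0.3, 0.4], [0.1, 0.7], [-0.6, 0.4], [-0.2, -0.6], [-0.1, 0.2], [0.1, -0.2], [0.4, 0.1], [0.2, -1.1], [0.1, -0.1], [0.0, 0.2]]
```

```bash
cat > near.py <<'E'
from hfit import *
from pl import *
def nearfit(n,c,R0,p0,box,zg=.0545,free=3):
    Rh=np.c_[R0[:,2],np.cross(-R0[:,1],R0[:,2]),-R0[:,1]]; oh=p0-.011*R0[:,1]-Rh@[0,0,zg]
    m=soft(c); r0,r1,c0,c1=box
    def pose(v): return Rh@Ro.from_rotvec([np.radians(v[2]) if len(v)>2 else 0,0,0]).as_matrix(), oh+Rh@[0,v[0]*.001,v[1]*.001]
    def cost(v):
        g=sil(c,PROF[n],*pose(v)); return ((g-m)[r0:r1,c0:c1]**2).sum()+.02*(np.array(v)**2).sum()
    f=minimize(cost,np.zeros(free),method="Powell"); print(n,f.x.round(2),f.fun,cost(np.zeros(free)))
    return pose(f.x)
E
python3 - <<'E' | tail -4
from near import *
from rig import robot
c=load("side5"); R0,p0,o=cur(robot)
R,oo=nearfit('long',c,R0,p0,(183,220,296,325))
print(oo.round(4))
d=[(l,(0,255,0)) for l in handle_lines(236,R,oo)]
crop(c,170,225,270,330,"c5",d)
E
```

```text
rack [array([ 0.5922, -0.1663,  0.012 ]), array([ 0.6496, -0.4044,  0.012 ]), array([ 0.3707, -0.2135,  0.012 ])]
[array([116,  81,  53], dtype=uint8), array([119,  84,  57], dtype=uint8), array([111,  78,  49], dtype=uint8), array([159, 137, 104], dtype=uint8), array([89, 61, 37], dtype=uint8), array([79, 58, 45], dtype=uint8), array([80, 58, 40], dtype=uint8), array([103,  88,  68], dtype=uint8)]
long [-0.74 -0.   -0.  ] 50.991595928427785 53.31773786105556
[0.5754 0.0017 0.1667]
```

View pics/c5.png

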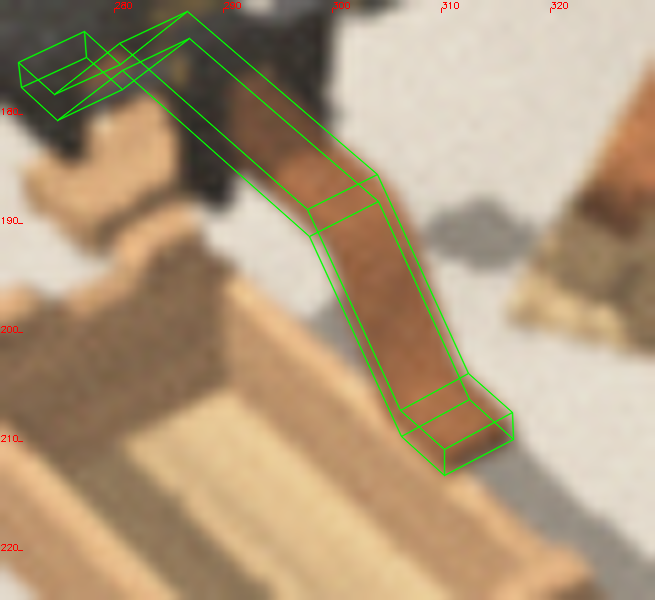

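```bash
sed -i 's/method="Powell"); print(n,f.x/method="Nelder-Mead",options=dict(initial_simplex=np.vstack([np.zeros(free),np.eye(free)*3]),xatol=.02,fatol=.01)); print(n,f.x/' near.py; python3 - <<'E' | tail -2
from near import *
from rig import robot
c=load("side5"); R0,p0,o=cur(robot)
R,oo=nearfit('long',c,R0,p0,(183,220,296,325),free=3)
R,oo=nearfit('long',c,R0,p0,(183,220,296,325),free=2)
E
```

```text
long [-3.66  3.17 -3.15] 46.55858115759788 53.31773786105556
long [-1.11 -1.3 ] 49.410662215959555 53.31773786105556
```

```bash
python3 - <<'E'
from pl import *
from rig import robot
R0,p0,o=cur(robot)
R1,p1=tool_for(Rz(np.radians(73.1)),np.array([.5735,.005,.101]),.0545,0)
show(R0,p0,R1,p1,4)
E
```

```text
rot 1.0 dist 0.0658
[0.02, -0.24, 0.03, -0.0005, 0.0164, 0.0007]
[0.02, -0.24, 0.03, -0.0005, 0.0164, 0.0006]
[0.02, -0.24, 0.03, -0.0005, 0.0164, 0.0006]
[0.02, -0.24, 0.03, -0.0005, 0.0164, 0.0006]
```

```bash
python3 -m crank '[[[0,-0.5,0,-0.001,0.016,0.0013,10],[0,-0.5,0,-0.001,0.017,0.0013,10],[0,0,0,0,0.017,0,10],[0,0,0,0,0.015,0,10],[0,0,0,0,0,0,10]]]'
python3 -m crank '[[[0,0,0,0,0,0,10],[0,0,0,0,0,0,10],[0,0,0,0,0,0,10],[0,0,0,0,0,0,10],[0,0,0,0,0,0,10]]]' | head -2
python3 st.py 6
python3 - <<'E'
from pl import *
from rig import robot
R0,p0,o=cur(robot)
R1,p1=tool_for(Rz(np.radians(73.1)),np.array([.5735,.005,.101]),.0545,0)
show(R0,p0,R1,p1,1)
Rh=np.c_[R0[:,2],np.cross(-R0[:,1],R0[:,2]),-R0[:,1]]; oh=p0-.011*R0[:,1]-Rh@[0,0,.0545]; print(oh)
d=[(l,(0,255,0)) for l in handle_lines(236,Rh,oh)]
d+=[(l,(255,0,0)) for l in tote_lines(232,.5735,.005,-.2956-np.pi/2)]
for k,dd in(("a6",[]),("a6o",d)): crop(load("side6"),170,260,255,345,k,dd)
E
```

```text
time: 8.68
position: [0.5724, 0.0057, 0.1432]
tool_rot: [0.7, -0.104, 0.102, -0.699]
ft_force: [0.0, -0.1, -0.7]
grip_width: 0.0258
time: 9.3
position: [0.5737, 0.0054, 0.1452]
[0.5737 0.0054 0.1451] [-0.18  0.57  1.64 -0.    0.93 -1.46] [-0.28 -0.47  0.05] 0.025508324358817277 9.4
rot 0.2 dist 0.0008
[0.1, 0.08, 0.1, -0.0001, 0.0006, -0.0005]
[0.5737402 0.005345  0.1016041]
```

View pics/a6.png

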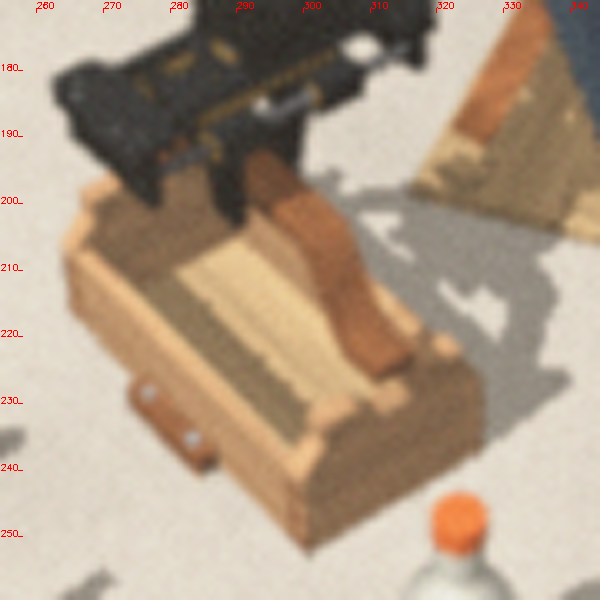

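View pics/a6o.png

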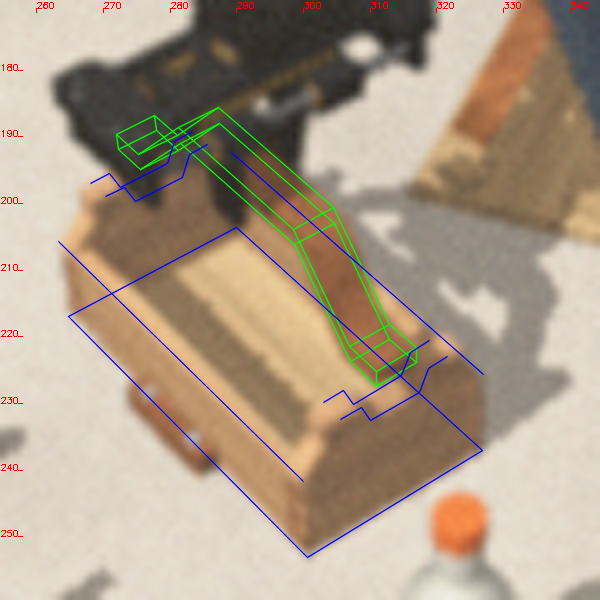

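```bash
python3 -m crank '[[[0,0,0,-0.001,0.004,0,10],[0,0,0,0,0.004,0,10],[0,0,0,0,0.004,0,10],[0,0,0,0,0.003,0,10],[0,0,0,0,0,0,10]]]'
python3 -m crank '[[[0,0,0,0,0.002,0,10],[0,0,0,0,0.002,0,10],[0,0,0,0,0.001,0,10],[0,0,0,0,0,0,10],[0,0,0,0,0,0,10]]]'
python3 st.py 7
python3 - <<'E'
from h import *
crop(load("side7"),170,260,255,345,"a7"); crop(load("top7"),150,260,230,350,"b7")
E
```

```text
time: 10.02
position: [0.5725, 0.0057, 0.1296]
tool_rot: [0.7, -0.103, 0.104, -0.699]
ft_force: [-0.3, 0.5, -0.3]
grip_width: 0.0258
time: 10.65
position: [0.5728, 0.0056, 0.1251]
tool_rot: [0.7, -0.103, 0.104, -0.699]
ft_force: [0.1, 0.2, -0.1]
grip_width: 0.0254
[0.5728 0.0057 0.1251] [-0.18  0.6   1.66 -0.    0.88 -1.46] [-0.79 -0.09 -0.97] 0.025782470050820547 10.75
```

View pics/a7.png

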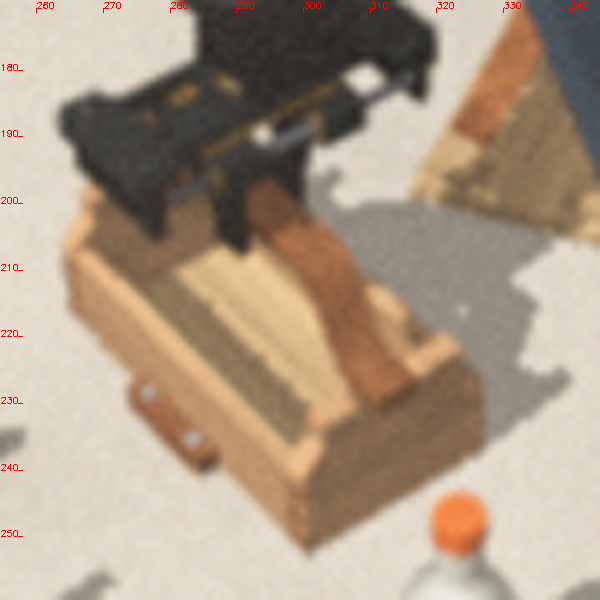

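```bash
python3 -m crank '[[[0,0,0,0,0.0015,0,10],[0,0,0,0,0.001,0,10],[0,0,0,0,0.001,0,10],[0,0,0,0,0,0,10],[0,0,0,0,0,0,10]]]' | egrep 'posi|force'
python3 -m crank '[[[0,0,0,0,0.001,0,10],[0,0,0,0,0.0005,0,10],[0,0,0,0,0.0005,0,10],[0,0,0,0,0,0,10],[0,0,0,0,0,0,10]]]'| egrep 'posi|force'
```

```text
position: [0.5728, 0.0057, 0.1215]
ft_force: [0.3, -0.9, -0.4]
position: [0.5729, 0.0056, 0.1195]
ft_force: [0.1, -0.4, -0.2]
```

```bash
python3 -m crank '[[[0,0,0,0,0.0005,0,10],[0,0,0,0,0.0005,0,10],[0,0,0,0,0,0,10],[0,0,0,0,0,0,10],[0,0,0,0,0,0,10]]]'| egrep 'posi|force'
python3 st.py 8
python3 - <<'E'
from h import *
crop(load("side8"),170,260,255,345,"a8")
E
```

```text
position: [0.5729, 0.0057, 0.1194]
ft_force: [-1.4, 0.3, 5.7]
[0.573  0.0057 0.1194] [-0.18  0.61  1.66 -0.    0.87 -1.46] [-1.3   0.29  5.34] 0.025424940563043286 12.725
```

View pics/a8.png

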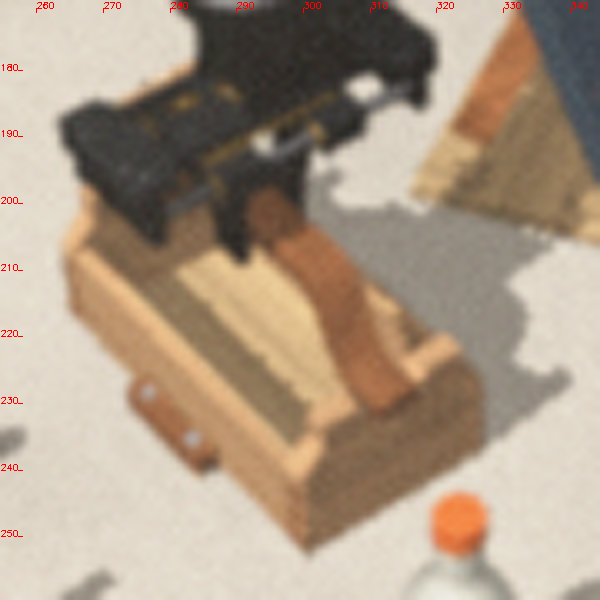

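```bash
python3 -m crank '[[[0,0,0,0,-0.0007,0,10],[0,0,0,0,0,0,10],[0,0,0,0,0,0,20],[0,0,0,0,0,0,40],[0,0,0,0,0,0,60]]]' 5 | egrep 'posi|force|grip'
python3 -m crank '[[[0,0,0,0,0,0,60],[0,0,0,0,0,0,60],[0,0,0,0,-0.01,0,60],[0,0,0,0,-0.03,0,60],[0,0,0,0,-0.05,0,60]]]' | egrep 'posi|force|grip'
python3 st.py 9
python3 - <<'E'
from h import *
crop(load("side9"),150,260,240,350,"a9"); crop(load("top9"),150,260,230,350,"b9")
E
```

```text
position: [0.5725, 0.0057, 0.1189]
ft_force: [0.2, 0.3, -0.1]
grip_width: 0.0378
position: [0.5715, 0.006, 0.2092]
ft_force: [0.4, -0.4, 0.4]
grip_width: 0.0524
[0.5765 0.0053 0.2153] [-0.18  0.48  1.58 -0.    1.07 -1.46] [ 0.62 -1.15  0.46] 0.0522561082289391 14.075
```

View pics/a9.png

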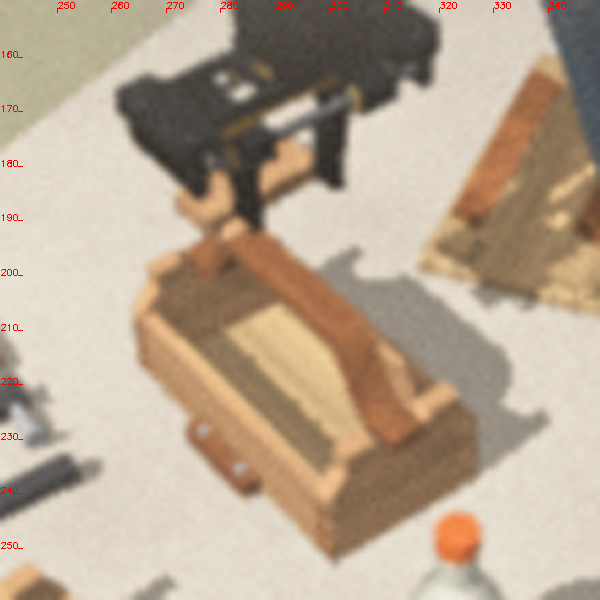

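```bash
python3 - <<'E'
from pl import *
from rig import robot
R0,p0,o=cur(robot)
R1,p1=tool_for(Rz(.225)@LEAN,np.array([.5958,-.2897,.0302]),.0545,0); print(p1)
p0=np.array([.575,.005,.210])
show(R0,p0,R1,p1-.09*R1[:,1],10)
E
```

```text
[ 0.58129713 -0.29301935  0.07107663]
rot 63.1 dist 0.3106
[1.77, 5.98, -0.98, 0.0065, 0.0055, -0.0299]
[1.77, 5.98, -0.98, 0.0095, 0.0048, -0.0292]
[1.77, 5.98, -0.98, 0.0124, 0.0041, -0.0282]
[1.77, 5.98, -0.98, 0.0152, 0.0034, -0.0269]
[1.77, 5.98, -0.98, 0.0179, 0.0029, -0.0252]
[1.77, 5.98, -0.98, 0.0204, 0.0025, -0.0233]
[1.77, 5.98, -0.98, 0.0226, 0.0022, -0.0212]
[1.77, 5.98, -0.98, 0.0247, 0.002, -0.0187]
[1.77, 5.98, -0.98, 0.0265, 0.0019, -0.0161]
[1.77, 5.98, -0.98, 0.028, 0.0019, -0.0133]
```

```bash
python3 -m crank '[[[1.77,5.98,-0.98,0.0065,0.0055,-0.0299,60],[1.77,5.98,-0.98,0.0095,0.0048,-0.0292,60],[1.77,5.98,-0.98,0.0124,0.0041,-0.0282,60],[1.77,5.98,-0.98,0.0152,0.0034,-0.0269,60],[1.77,5.98,-0.98,0.0179,0.0029,-0.0252,60]]]' | head -2
python3 -m crank '[[[1.77,5.98,-0.98,0.0204,0.0025,-0.0233,60],[1.77,5.98,-0.98,0.0226,0.0022,-0.0212,60],[1.77,5.98,-0.98,0.0247,0.002,-0.0187,60],[1.77,5.98,-0.98,0.0265,0.0019,-0.0161,60],[1.77,5.98,-0.98,0.028,0.0019,-0.0133,60]]]' | head -2
python3 -m crank '[[[0,0,0,0,0,0,60],[0,0,0,0,0,0,60],[0,0,0,0,0,0,60],[0,0,0,0,0,0,60],[0,0,0,0,0,0,60]]]' |head -2
python3 st.py 10
python3 - <<'E'
from pl import *
from rig import robot
R0,p0,o=cur(robot)
R1,p1=tool_for(Rz(.225)@LEAN,np.array([.5958,-.2897,.0302]),.0545,0)
show(R0,p0,R1,p1,3)
crop(load("side10"),130,220,290,400,"a10"); crop(load("top10"),150,280,300,440,"b10")
E
```

```text
time: 14.7
position: [0.5603, -0.1476, 0.1818]
time: 15.32
position: [0.5481, -0.3, 0.1543]
time: 15.95
position: [0.5487, -0.2984, 0.1546]
[ 0.5486 -0.2987  0.1545] [-0.82  0.56  1.69  0.43  0.76 -1.34] [ 0.2   0.17 -0.38] 0.05230346138368586 16.05
rot 0.7 dist 0.0898
[0.22, -0.03, -0.08, 0.0007, 0.0299, 0.0012]
[0.22, -0.03, -0.08, 0.0007, 0.0299, 0.0011]
[0.22, -0.03, -0.08, 0.0006, 0.0299, 0.001]
```

View pics/a10.png

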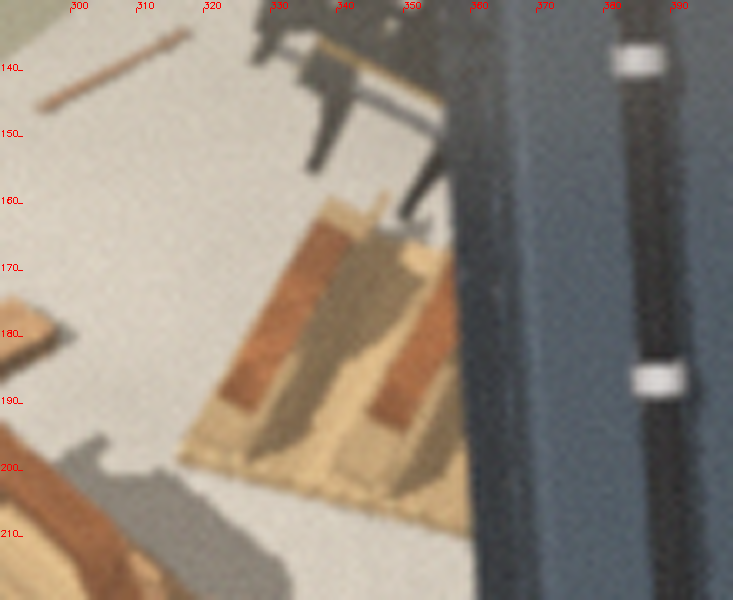

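View pics/b10.png

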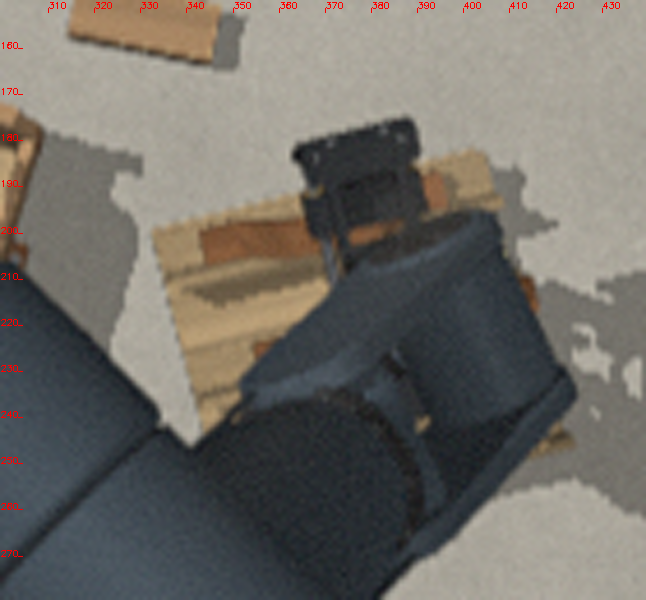

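```bash
python3 -m crank '[[[0.6,0,-0.2,0.002,0.02,0.003,60],[0,0,0,0,0.02,0,60],[0,0,0,0,0.015,0,60],[0,0,0,0,0.005,0,60],[0,0,0,0,0,0,60]]]' | egrep 'posi|force'
python3 - <<'E'
from pl import *
from rig import robot
R0,p0,o=cur(robot)
R1,p1=tool_for(Rz(.225)@LEAN,np.array([.5958,-.2897,.0302]),.0545,0)
show(R0,p0,R1,p1,2)
E
```

```text
position: [0.5713, -0.2954, 0.0984]
ft_force: [-0.6, -0.3, 0.9]
rot 0.2 dist 0.0292
[0.04, -0.06, -0.05, -0.0, 0.0146, 0.0002]
[0.04, -0.06, -0.05, -0.0001, 0.0146, 0.0002]
```

```bash
python3 -m crank '[[[0,0,0,0,0.012,0,60],[0,0,0,0,0.01,0,60],[0,0,0,0,0.005,0,60],[0,0,0,0,0.0025,0,60],[0,0,0,0,0,0,60]]]' | egrep 'posi|force'
python3 -m crank '[[[0,0,0,0,0,0,40],[0,0,0,0,0,0,35],[0,0,0,0,0,0,30],[0,0,0,0,0,0,20],[0,0,0,0,0,0,10]]]' 10| egrep 'posi|force|grip'
python3 -m crank '[[[0,0,0,0,0,0,10],[0,0,0,0,0,0,10],[0,0,0,0,0,0,10],[0,0,0,0,0,0,10],[0,0,0,0,0,0,10]]]' 30| egrep 'posi|force|grip'
python3 st.py 11
python3 - <<'E'
from pl import *
from rig import robot
R0,p0,o=cur(robot)
R1,p1=tool_for(Rz(.225)@LEAN,np.array([.5958,-.2897,.0302]),.0545,0)
show(R0,p0,R1,p1,1)
crop(load("side11"),130,220,290,400,"a11")
E
```

```text
position: [0.5812, -0.2933, 0.071]
ft_force: [-0.3, 0.7, -0.2]
position: [0.5815, -0.2935, 0.0715]
ft_force: [0.3, 0.3, 2.1]
grip_width: 0.0261
position: [0.5815, -0.2936, 0.0715]
ft_force: [1.2, 1.0, 4.7]
grip_width: 0.0255
[ 0.5814 -0.2936  0.0715] [-0.77  0.72  1.69  0.52  0.61 -1.41] [ 1.91 -0.13  4.35] 0.025397461700524784 18.65
rot 0.1 dist 0.0007
[0.03, -0.13, -0.02, -0.0005, 0.0004, -0.0001]
```

View pics/a11.png

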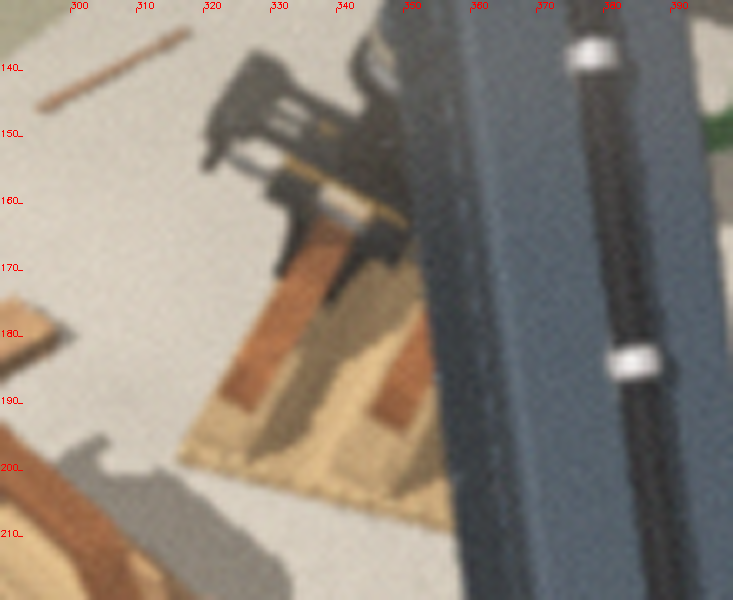

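```bash
python3 -m crank '[[[0,0,0,0,-0.008,0,10],[0,0,0,0,-0.02,0,10],[0,0,0,0,-0.03,0,10],[0,0,0,0,-0.035,0,10],[0,0,0,0,-0.035,0,10]]]' | egrep 'posi|force|grip'
python3 -m crank '[[[0,0,0,0,-0.035,0,10],[0,0,0,0,-0.02,0,10],[0,0,0,0,-0.008,0,10],[0,0,0,0,0,0,10],[0,0,0,0,0,0,10]]]' | egrep 'posi|force|grip'
python3 st.py 12
python3 - <<'E'
from h import *
S=load("side0");T=load("top0")
crop(S,265,326,248,292,"m1");crop(S,250,295,216,256,"m2");crop(T,235,262,160,212,"m3");crop(T,192,214,165,218,"m4"); crop(load("side12"),130,220,290,400,"a12")
E
```

```text
position: [0.5366, -0.3028, 0.1918]
ft_force: [0.6, -0.8, -1.1]
grip_width: 0.0256
position: [0.5172, -0.3075, 0.2495]
ft_force: [0.6, -0.4, -0.0]
grip_width: 0.0257
[ 0.5174 -0.3076  0.2495] [-0.88  0.4   1.66  0.38  0.96 -1.3 ] [-0.29  0.   -0.03] 0.02587137993451314 20.0
```

View pics/m1.png

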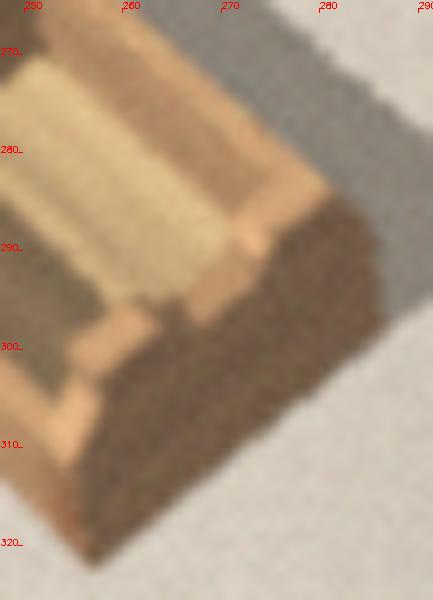

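View pics/m2.png

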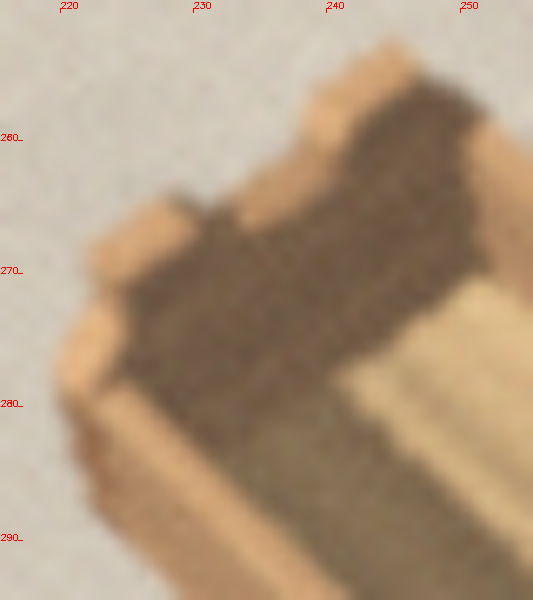

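View pics/m3.png

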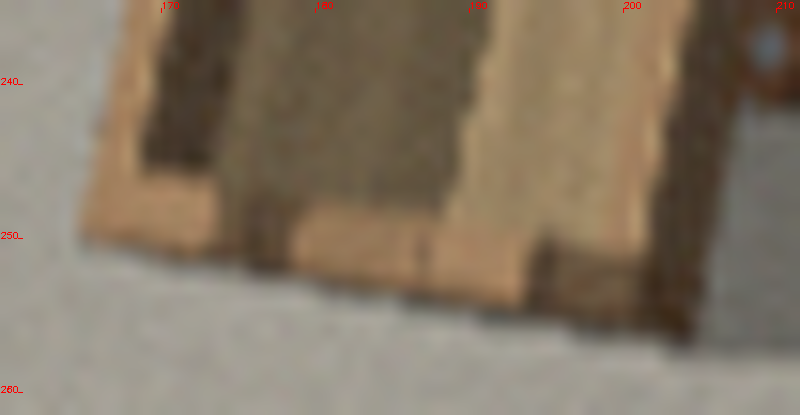

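View pics/m4.png

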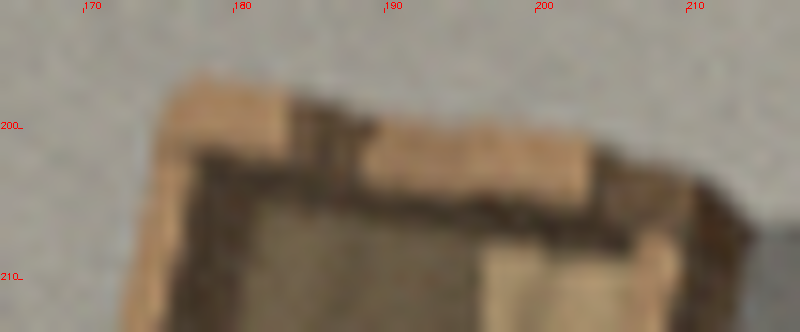

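View pics/a12.png

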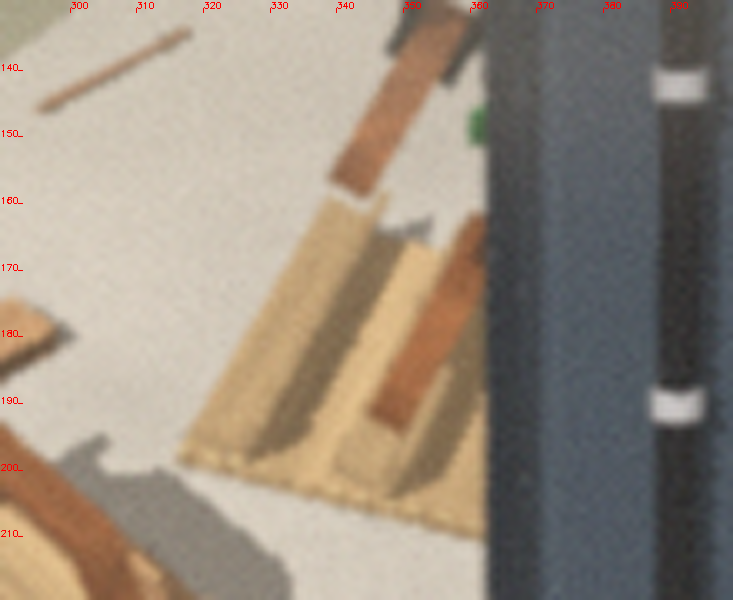

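```bash
cat > tf3.py <<'E'
import tfit2
from tfit2 import *
a=.046
D['short']=(.177,[(S,-1,.06,0,(257,322)),(S,-1,-.06,0,(286.5,297.2)),(S,-1,a,.09,(257.7,303.1)),(S,-1,.022,.09,(263.8,297.5)),(S,-1,-.022,.09,(274.4,290.9)),(S,-1,.016,.076,(268.3,297.8)),(S,-1,-a,.09,(281.3,283.8)),
(S,2,a,.09,(224.1,271.3)),(S,2,.022,.09,(230.1,266.9)),(S,2,.016,.076,(234,266.9)),(S,2,-.016,.076,(240.6,262.9)),(S,2,-.022,.09,(241.8,259.6)),(S,2,-a,.09,(247.2,255.4)),
(S,1,a,.09,(222.4,267.9)),(S,1,.022,.09,(228.3,263.8)),(S,1,-.022,.09,(238.9,256.6)),(S,1,-a,.09,(245.1,252.4)),
(T,-2,.022,.09,(173.5,246.2)),(T,-1,.022,.09,(173.5,250.4)),(T,-2,.016,.076,(178.8,247.8)),(T,-1,.016,.076,(178.3,252.4)),(T,-2,-a,.09,(193.9,250.1)),(T,-1,-a,.09,(193.4,254)),(T,-1,-.06,0,(204.3,256.9)),(T,-1,.06,.06,(164.8,250.1)),
(T,1,.022,.09,(183.7,197.8)),(T,2,.022,.09,(183.4,202.1)),(T,1,.016,.076,(189.2,200)),(T,2,.016,.076,(188.7,203.8)),(T,1,-a,.09,(204.1,200.8)),(T,2,-a,.09,(203.6,204.8))])
x=solve('short')
from pl import *
from rig import robot
R0,p0,o=cur(robot)
R1,p1=tool_for(Rz(x[2]+np.pi/2),np.array([x[0],x[1],.166]),.0545,0); print(p1)
m=p1.copy(); m[2]=.26
show(R0,p0,R1,m,12)
E
python3 tf3.py
```

```text
short [ 0.5056  0.3122 -0.1736] -9.9 bias [ 0.09  0.06 -0.09  0.06]
[[0.2, 0.6], [0.3, 0.7], [-0.1, -0.2], [0.2, 0.2], [1.1, -2.4], [-2.2, 1.4], [0.2, -0.1], [0.2, -0.2], [0.6, -0.3], [-1.1, 1.4], [0.5, -0.4], [0.2, -0.9], [0.8, -0.9], [-0.9, 0.5], [-0.5, 0.2], [0.2, -0.5], [-0.0, -0.5], [0.7, 0.4], [-0.3, 0.8], [-1.6, -0.5], [-2.0, -0.5], [1.0, -0.3], [0.6, 0.5], [0.6, 0.2], [-0.2, 0.1], [0.5, -0.2], [-0.1, -0.0], [-2.0, -1.3], [-2.4, -0.7], [0.5, -0.1], [0.1, 0.4], [0.3, 0.2], [-0.3, 0.2]]
[0.50557125 0.31216785 0.2095    ]
rot 69.8 dist 0.6199
[-1.47, -5.55, 0.96, -0.0506, 0.0029, 0.0101]
[-1.47, -5.55, 0.96, -0.0493, 0.0034, 0.015]
[-1.47, -5.55, 0.96, -0.0476, 0.0038, 0.0198]
[-1.47, -5.55, 0.96, -0.0454, 0.004, 0.0244]
[-1.47, -5.55, 0.96, -0.0427, 0.004, 0.0288]
[-1.47, -5.55, 0.96, -0.0397, 0.0039, 0.0329]
[-1.47, -5.55, 0.96, -0.0362, 0.0037, 0.0366]
[-1.47, -5.55, 0.96, -0.0324, 0.0033, 0.0401]
[-1.47, -5.55, 0.96, -0.0284, 0.0027, 0.0431]
[-1.47, -5.55, 0.96, -0.024, 0.002, 0.0457]
[-1.47, -5.55, 0.96, -0.0195, 0.0012, 0.0478]
[-1.47, -5.55, 0.96, -0.0147, 0.0002, 0.0495]
```

```bash
python3 -m crank '[[[-1.47,-5.55,0.96,-0.0506,0.0029,0.0101,10],[-1.47,-5.55,0.96,-0.0493,0.0034,0.015,10],[-1.47,-5.55,0.96,-0.0476,0.0038,0.0198,10],[-1.47,-5.55,0.96,-0.0454,0.004,0.0244,10],[-1.47,-5.55,0.96,-0.0427,0.004,0.0288,10]]]' | head -2
python3 -m crank '[[[-1.47,-5.55,0.96,-0.0397,0.0039,0.0329,10],[-1.47,-5.55,0.96,-0.0362,0.0037,0.0366,10],[-1.47,-5.55,0.96,-0.0324,0.0033,0.0401,10],[-1.47,-5.55,0.96,-0.0284,0.0027,0.0431,10],[-1.47,-5.55,0.96,-0.024,0.002,0.0457,10]]]' | head -2
python3 -m crank '[[[-1.47,-5.55,0.96,-0.0195,0.0012,0.0478,10],[-1.47,-5.55,0.96,-0.0147,0.0002,0.0495,10],[0,0,0,0,0,0,10],[0,0,0,0,0,0,10],[0,0,0,0,0,0,10]]]'
python3 - <<'E'
from pl import *
from rig import robot
R0,p0,o=cur(robot)
R1,p1=tool_for(Rz(-.1736+np.pi/2),np.array([.5056,.3122,.101]),.0545,0)
show(R0,p0,R1,p1,5)
E
```

```text
time: 20.62
position: [0.5125, -0.0481, 0.2542]
time: 21.25
position: [0.5075, 0.2103, 0.2582]
time: 21.88
position: [0.5057, 0.3104, 0.2599]
tool_rot: [0.705, -0.062, 0.062, -0.704]
ft_force: [-0.5, 0.2, -0.7]
grip_width: 0.0251
rot 0.1 dist 0.1155
[0.02, -0.02, 0.01, -0.0001, 0.0231, 0.0004]
[0.02, -0.02, 0.01, -0.0001, 0.0231, 0.0004]
[0.02, -0.02, 0.01, -0.0001, 0.0231, 0.0004]
[0.02, -0.02, 0.01, -0.0001, 0.0231, 0.0004]
[0.02, -0.02, 0.01, -0.0001, 0.0231, 0.0004]
```

```bash
python3 -m crank '[[[0,0,0,0,0.025,0.002,10],[0,0,0,0,0.03,0,10],[0,0,0,0,0.025,0,10],[0,0,0,0,0.02,0,10],[0,0,0,0,0.015,0,10]]]' | head -2
python3 -m crank '[[[0,0,0,0,0,0,10],[0,0,0,0,0,0,10],[0,0,0,0,0,0,10],[0,0,0,0,0,0,10],[0,0,0,0,0,0,10]]]' |egrep 'pos|forc'
python3 st.py 13
python3 - <<'E'
from pl import *
from rig import robot
R0,p0,o=cur(robot)
R1,p1=tool_for(Rz(-.1736+np.pi/2),np.array([.5056,.3122,.101]),.0545,0)
show(R0,p0,R1,p1,1)
Rh=np.c_[R0[:,2],np.cross(-R0[:,1],R0[:,2]),-R0[:,1]]; oh=p0-.011*R0[:,1]-Rh@[0,0,.0545]; print(oh)
d=[(l,(0,255,0)) for l in handle_lines(181,Rh,oh)]
d+=[(l,(255,0,0)) for l in tote_lines(177,.5056,.3122,-.1736-np.pi/2)]
for k,dd in(("a13",[]),("a13o",d)): crop(load("side13"),240,330,210,300,k,dd)
E
```

```text
time: 22.5
position: [0.5064, 0.3121, 0.1446]
position: [0.5065, 0.3137, 0.1458]
ft_force: [-0.2, 0.6, -2.0]
[0.5063 0.3136 0.1455] [ 0.37  0.6   1.59 -0.    0.96 -1.03] [ 0.06 -0.12 -0.46] 0.02589246604648415 23.225
rot 0.1 dist 0.0019
[0.05, 0.02, 0.09, -0.0005, 0.001, -0.0015]
[0.50639971 0.31354478 0.10201405]
```

View pics/a13.png

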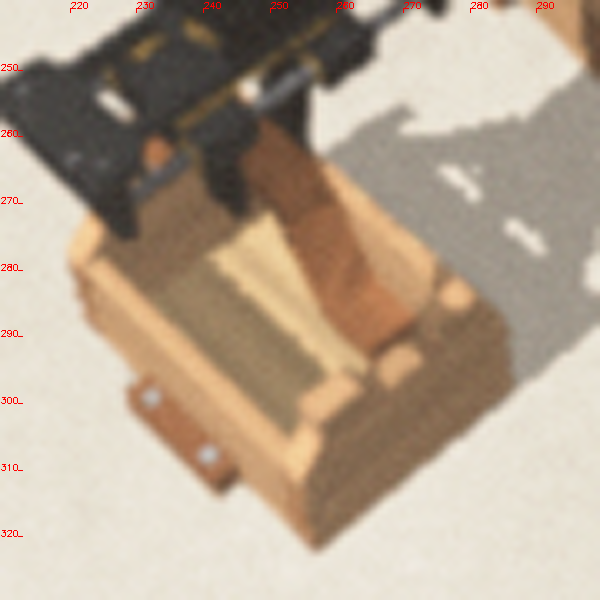

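View pics/a13o.png

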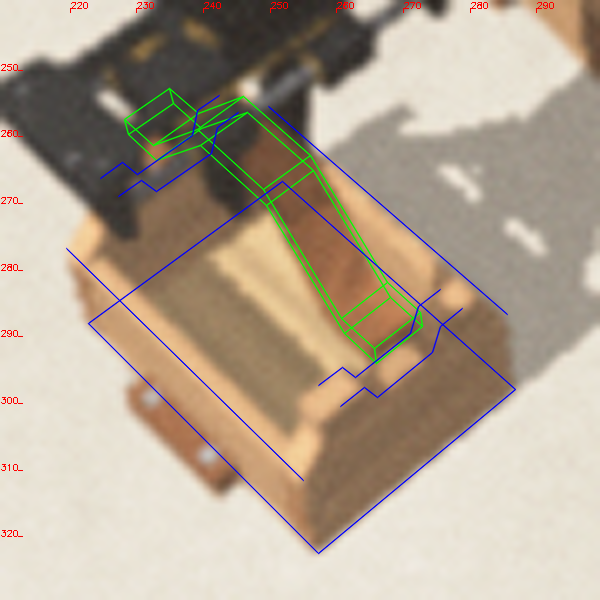

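```bash
python3 -m crank '[[[0,0,0,-0.0015,0.004,-0.0015,10],[0,0,0,0,0.004,0,10],[0,0,0,0,0.004,0,10],[0,0,0,0,0.004,0,10],[0,0,0,0,0,0,10]]]'| egrep 'posi|force'
python3 -m crank '[[[0,0,0,0,0.002,0,10],[0,0,0,0,0.002,0,10],[0,0,0,0,0.001,0,10],[0,0,0,0,0,0,10],[0,0,0,0,0,0,10]]]'| egrep 'posi|force'
python3 st.py 14
python3 - <<'E'
from h import *
crop(load("side14"),240,330,210,300,"a14")
E
```

```text
position: [0.5043, 0.3122, 0.1288]
ft_force: [0.5, 0.5, -0.7]
position: [0.5047, 0.3123, 0.1244]
ft_force: [0.6, -0.1, -0.7]
[0.5047 0.3123 0.1245] [ 0.37  0.62  1.61 -0.    0.91 -1.03] [-0.37 -0.87 -0.26] 0.025762890085088946 24.575
```

View pics/a14.png

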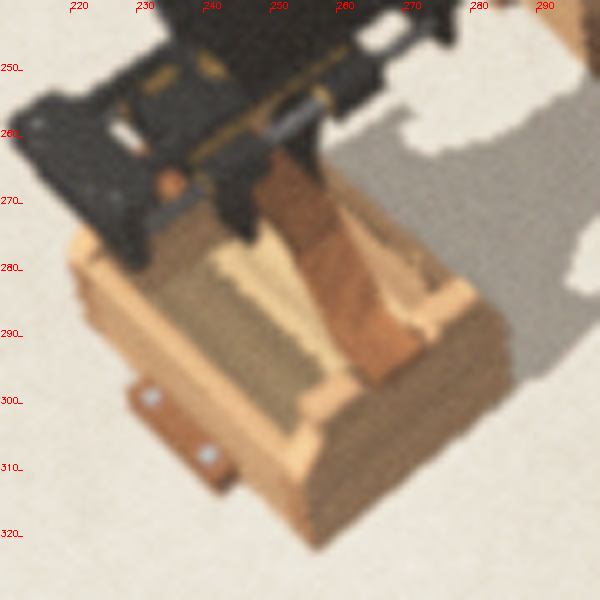

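```bash
python3 -m crank '[[[0,0,0,0,0.0015,0,10],[0,0,0,0,0.001,0,10],[0,0,0,0,0.001,0,10],[0,0,0,0,0,0,10],[0,0,0,0,0,0,10]]]' | egrep 'posi|force'
python3 -m crank '[[[0,0,0,0,0.001,0,10],[0,0,0,0,0.0005,0,10],[0,0,0,0,0,0,10],[0,0,0,0,0,0,10],[0,0,0,0,0,0,10]]]'| egrep 'posi|force'
```

```text
position: [0.5046, 0.3123, 0.1208]
ft_force: [0.2, 0.5, -0.9]
position: [0.5047, 0.3124, 0.1206]
ft_force: [-1.7, -0.4, 5.5]
```

```bash
python3 st.py 15
python3 - <<'E'
from pl import *
from rig import robot
R0,p0,o=cur(robot); print("moment tool",(R0.T@o["moment"]).round(2), "force",o["ft_force"].round(1))
crop(load("side15"),240,330,210,300,"a15")
E
```

```text
[0.5047 0.3124 0.1206] [ 0.37  0.63  1.61 -0.    0.9  -1.03] [-1.64 -0.62  5.77] 0.025690899664863993 25.925
moment tool [-0.15 -0.01  0.13] force [-1.6 -0.6  5.8]
```

View pics/a15.png

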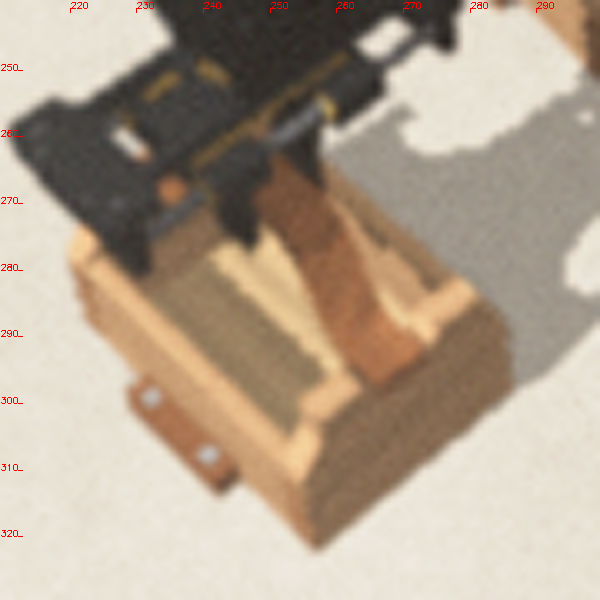

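```bash
python3 - <<'E'
from pl import *
from rig import robot
R0,p0,o=cur(robot)
Rh=np.c_[R0[:,2],np.cross(-R0[:,1],R0[:,2]),-R0[:,1]]; oh=p0-.011*R0[:,1]-Rh@[0,0,.0545]; print(oh, (Rh@[0,0,1]).round(4))
u=np.array([np.cos(-.1736),np.sin(-.1736)]);w=np.array([-u[1],u[0]]);e=oh[:2]-[.5056,.3122];print("du,dw",e@u,e@w)
d=[(l,(0,255,0)) for l in handle_lines(181,Rz(-.1736-np.pi/2),np.array([.5056,.3122,.076]))]
d+=[(l,(255,0,0)) for l in tote_lines(177,.5056,.3122,-.1736-np.pi/2)]
crop(load("side15"),270,315,245,290,"a15o",d); crop(load("side15"),270,315,245,290,"a15z")
d=[(l,(0,255,0)) for l in handle_lines(236,Rz(-.2956-np.pi/2),np.array([.5735,.005,.076]))]
crop(load("side9"),180,245,265,330,"a9o",d)
E
```

```text
[0.50482122 0.3123443  0.07709018] [-0.002  0.001  1.   ]
du,dw -0.000791995144173073 7.615255215436343e-06
```

View pics/a15o.png

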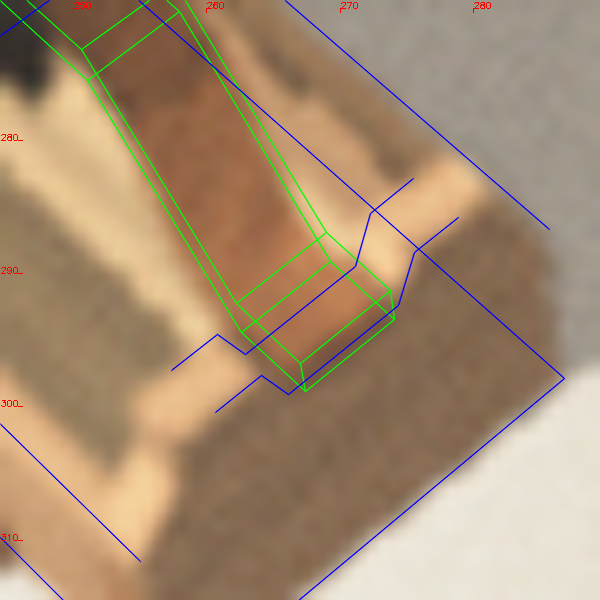

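View pics/a15z.png

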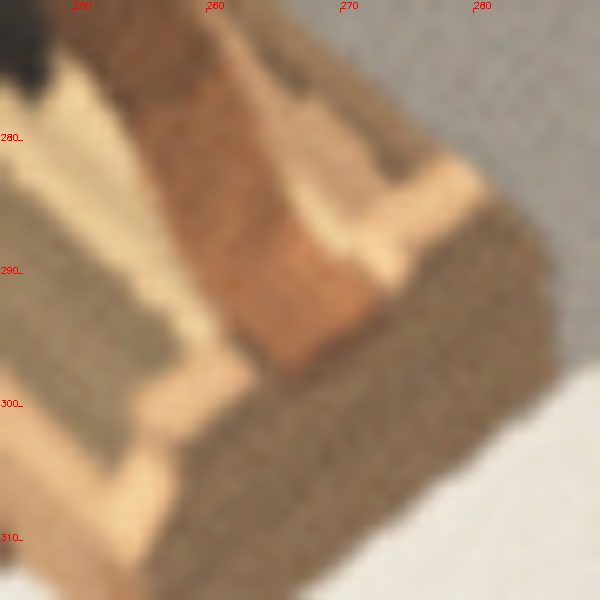

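View pics/a9o.png

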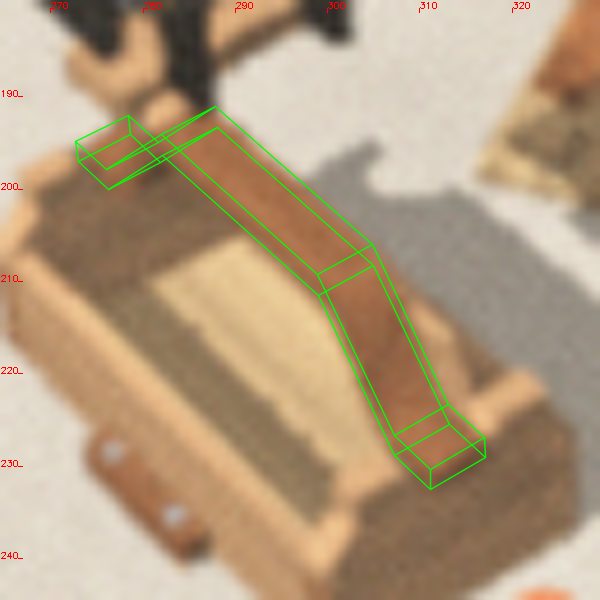

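```bash
python3 -m crank '[[[0,0,0,0,-0.0005,0,10],[0,0,0,0,0,0,10],[0,0,0,0,0,0,20],[0,0,0,0,0,0,40],[0,0,0,0,0,0,60]]]' 5 | egrep 'posi|force|grip'
python3 -m crank '[[[0,0,0,0,0,0,60],[0,0,0,0,0,0,60],[0,0,0,0,-0.01,0,60],[0,0,0,0,-0.03,0,60],[0,0,0,0,-0.05,0,60]]]' | egrep 'posi|force|grip'
python3 -m crank '[[[0,0,0,0,-0.05,0,60],[0,0,0,0,-0.05,0,60],[0,0,0,0,-0.02,0.05,60],[0,0,0,0,0,0.05,60],[0,0,0,0,0,0.05,60]]]' | egrep 'posi|force|grip'
python3 -m crank '[[[0,0,0,0,0,0.05,60],[0,0,0,0,0,0.04,60],[0,0,0,0,0,0,60],[0,0,0,0,0,0,60],[0,0,0,0,0,0,60]]]' | egrep 'posi|force|grip'
python3 st.py 16
python3 - <<'E'
from h import *
dS=[];
for L,x,y,t in((181,.5056,.3122,-.1736),(236,.5735,.005,-.2956)): dS+=[(l,(0,255,0)) for l in handle_lines(L,Rz(t-np.pi/2),np.array([x,y,.076]))]
crop(load("side16"),150,335,205,345,"a16"); crop(load("top16"),150,270,160,320,"b16"); crop(load("top16"),150,270,160,320,"b16o",dS)
E
```

```text
position: [0.5044, 0.312, 0.1193]
ft_force: [-1.0, 0.2, 0.3]
grip_width: 0.0377
position: [0.5034, 0.3119, 0.2098]
ft_force: [1.0, -0.1, 0.7]
grip_width: 0.0516
position: [0.5305, 0.4616, 0.3315]
ft_force: [1.4, 0.8, -1.2]
grip_width: 0.0524
position: [0.5459, 0.5476, 0.3304]
ft_force: [-0.1, -0.3, -0.4]
grip_width: 0.0522
[0.5461 0.5477 0.3305] [ 0.64  0.68  0.86 -0.    1.6  -0.75] [-0.11 -0.32 -0.21] 0.052403114514371636 28.525
```

View pics/a16.png

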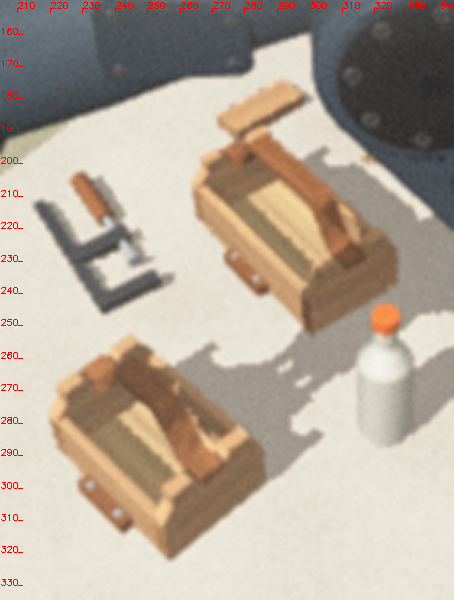

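View pics/b16.png

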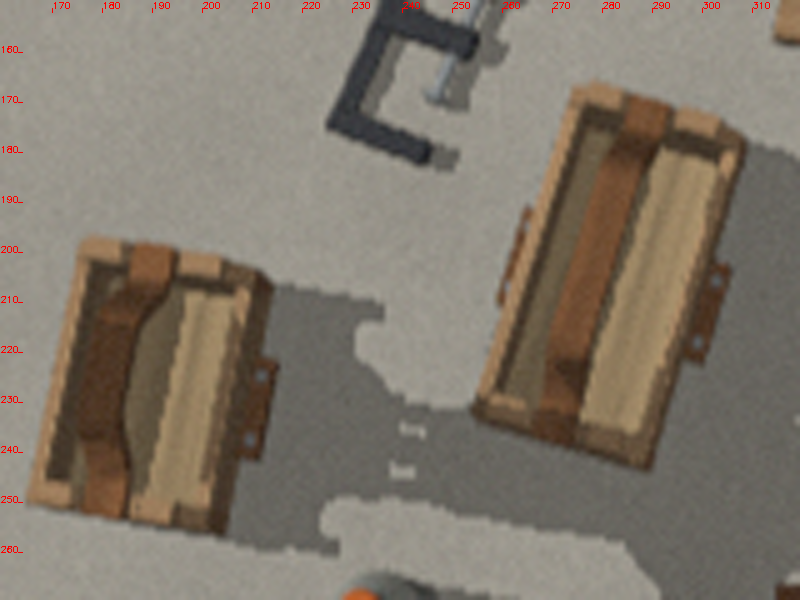

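View pics/b16o.png

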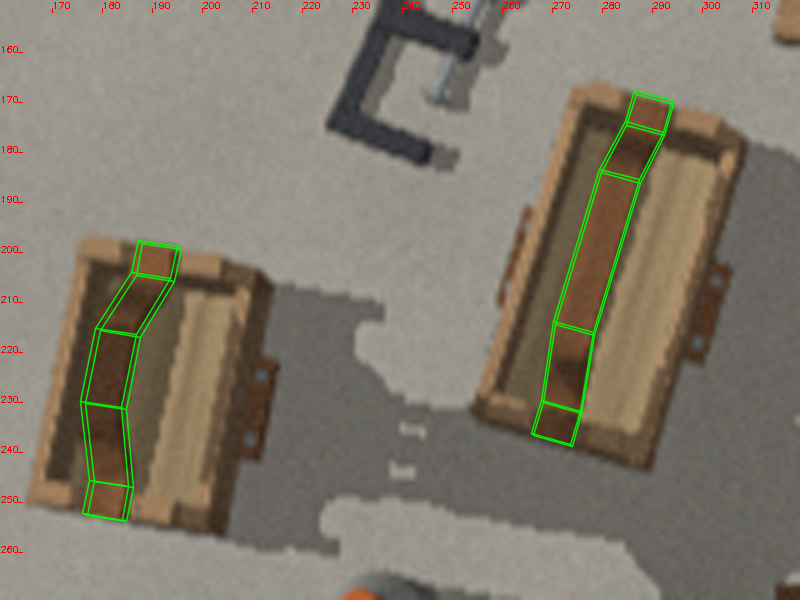

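```bash
python3 - <<'E' 2>&1 | tail -2
from hfit import *
T=load("top16");S=load("side16")
for n,x,y,t in(('short',.5056,.3122,-.1736),('long',.5735,.005,-.2956)):
    g=lambda v:(Rz(v[2]-np.pi/2),np.array([v[0],v[1],v[3]]))
    x1,c,c0=fitpose(n,[(T,soft(T)),(S,soft(S))],g,[x,y,t,.076],[.003,.003,.02,.003],pad=1); print(n,x1.round(4),round(c),round(c0))
crop(T,160,290,320,440,"b17")
E
```

```text
short [ 0.5045  0.3143 -0.1683  0.0771] 100 127
long [ 0.5707  0.007  -0.2913  0.0744] 151 174
```

View pics/b17.png

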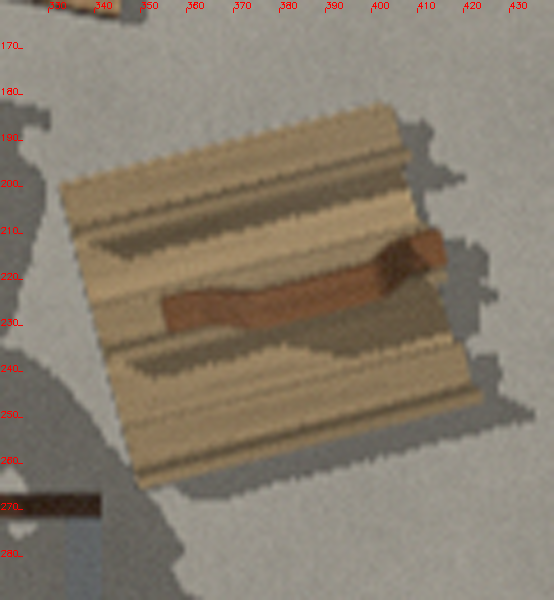

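```bash
python3 - <<'E' 2>&1 | tail -1
from h import *
T=load("top16")
d=[(l,(0,255,0)) for l in handle_lines(236,Rz(-.2956-np.pi/2),np.array([.5735,.005,.076]))]
for k,dd in(("",[]),("o",d)):
    crop(T,225,250,250,295,"q1",dd,12);crop(T,160,185,268,313,"q2",dd,12)
    cv2.imwrite(f"pics/q{k}q.png",np.vstack([cv2.imread("pics/q2.png"),cv2.imread("pics/q1.png")]))
E
```

```text
(no output)
```

View pics/qq.png

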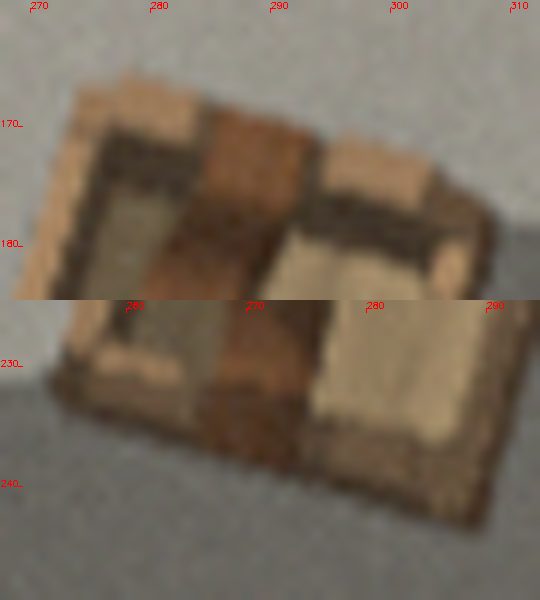

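View pics/qoq.png

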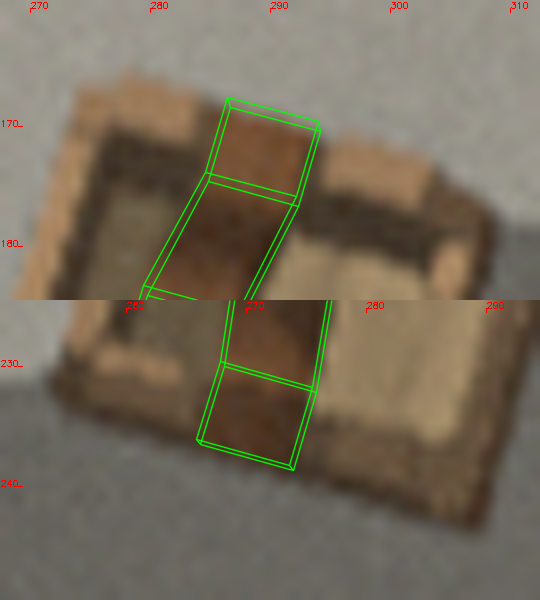

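```bash
python3 -c "
from rig import robot
print(robot.hand_in())"
```

```text
the job is handed in; nothing more can be done
None
```

I took the long handle and then the short one out of the rack along their own lean, turned them upright and lowered them into the notches of their own totes. I handed the job in at about 28.5 s on the robot's clock.

**Seating:** each handle met its notch floors with about 6 N. I eased that off before opening the jaws. The final top and side pictures show both handles upright with both ends in their notches.

**Height check:** a fit to both final pictures puts the tabs' underside at 77 mm for the short handle and 74 mm for the long one. Home is 76 mm, so both are within what the cameras can resolve.

**Bystanders:** the spare is still in its rack seat. The clamp, glue bottle and offcut look undisturbed. The try square was only partly in the last picture I viewed, and I never went near it. The arm was clear of everything.

**What disagreed:** the same fit puts the handles about 1.5–3 mm (long up to about 3 mm) towards the robot lengthwise, and the short one about 2 mm sideways. Both were off in much the same direction, and closer inspection of the long one's ends showed about 2 mm. I took this as mostly measurement bias and within the play of the notches, so I left it uncorrected.

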